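# Set the toaster to the third click and start the toast

### The job

Get the toast going: with a fingertip push the small browning lever on the toaster all the way to its light (left) end, then slide it to the right through three clicks, no further, and leave it resting in the third. After that, press the big carriage lever down until it latches and the bread stays down. Only push the levers, without gripping or forcing them, and do not shift any of the breakfast things standing around.

Things in the scene. Friction and masses are not known exactly. Their poses are not given: they have to be found in the camera images.
- toaster: Two-slot toaster, cannot move, 260 mm long (own x), 169 wide, 192 high; steel sides, grey plastic end caps. Origin: centre of its underside. Own x runs along the slots away from the control end, own y to the left as one faces the controls, own z up. Both levers stick out of the control end, an upright face at own x = -130 mm. Three small flush buttons on it (own y -52 mm) play no part.
- toaster_front (a point): Middle of the browning lever's slot on the control face: own x -130, y 0, z 52 mm; axes as the toaster's. The toaster rises 192 mm straight behind this face, so a hand pointing straight down fouls its top edge: lean the hand back 25 to 35 degrees (towards own -x), fingertips pointing down and forward.
- browning_lever (a joint): Browning lever along its slot, m: 0 = left stop (own +y, light), 0.060 = right stop (dark). Resting notches every 0.010, each under a white upright bar, bars growing taller to the right. The left stop is notch zero, so the third click is 0.030. About 5 to 7 N to leave a notch; past the crest halfway it snaps into the next by itself and stays. Starts in notch 0.010 or 0.020.
- browning_knob (a point): Centre of the browning lever's knob: black block 12 mm wide along the slot (own y), 24 mm high, reaching from 5 to 28 mm in front of the face. Centre 52 mm above the worktop, own x -146.5 mm, own y = 30 mm minus the joint value.
- carriage_lever (a joint): How far the carriage lever is down, m: 0 = up (start), 0.055 = bottom stop. A light spring lifts it; a latch hump near 0.047 needs 10 to 14 N in all, past it the lever snaps in and stays by itself at about 0.052. The bread goes down with it.
- carriage_knob (a point): Middle of the upper face of the carriage lever's knob: black paddle 46 mm wide (own y), 15 mm thick, reaching from 6 to 30 mm in front of the face, in the upright slot in the face's middle (own x -148, y 0). The upper face is 157 mm above the worktop when up, about 105 when latched.
- plate: White dinner plate, 180 mm across, 18 mm high, left of the toaster. Loose. Origin: centre of underside.
- honey_jar: Honey jar 66x72x102 mm with a grey lid, left of the space before the controls. Loose. Origin: centre of underside.
- mug: White mug with a dark band, 90x128x107 mm, right of the toaster. Loose. Origin: centre of underside.
- teaspoon: Teaspoon 137x28x13 mm lying to the right of the space before the controls. Loose. Origin: centre of underside.
- spread_tub: Spread tub with a green lid, 96x137x53 mm, further left. Loose. Origin: centre of underside.
- keys: Bunch of keys 110x121x8 mm, lying at the right near the edge. Loose. Origin: centre of underside.

How it is judged (in metres and radians):
On the way, in this order (a step that is already met when the one before it is completed fails the run):
1. the browning lever is at its left (light) stop, with the carriage still up (value of joint browning_lever below 0.0025 m and value of joint carriage_lever below 0.01 m), for 0.1 s.
2. the browning lever rests untouched in the third notch, with the carriage still up (value of joint browning_lever between 0.027 and 0.033 m and contact force between the fingers and browning_lever below 0.3 N and value of joint carriage_lever below 0.01 m), for 0.3 s.
3. the carriage is down in its latch (value of joint carriage_lever above 0.05 m), for 0.2 s.
At the end, for the whole second after the job is handed in: The browning lever stands in the third notch from the left stop (30 mm, within 3 mm), the carriage lever is latched down (at least 50 mm) with the hand off it (value of joint browning_lever between 0.027 and 0.033 m and value of joint carriage_lever above 0.05 m); the robot touches nothing.
It fails at once if a breakfast thing was shifted by more than 20 mm or picked up (distance of any of plate, honey_jar, mug, teaspoon, spread_tub, keys from where it was at the start of the episode above 0.02 m).
It fails at once if the browning lever was slid past the third click (value of joint browning_lever above 0.036 m).
It fails at once if a lever was gripped or forced (contact force between the fingers and browning_lever above 35 N or contact force between the fingers and carriage_lever above 35 N).
It also fails if it takes over 72 s, if anything falls off the work surface, if the arm or the gripper's body presses on something with over 40 N, if the wrist force passes 120 N, or if a joint passes its speed limit or range.

### The arm

A 6-joint arm with a two-finger parallel gripper is mounted at the origin on a cart in front of the work surface, level with it; the furniture and walls round the work are solid. World frame = base frame: x ahead of the robot, y to its left, z up, the work surface at z = 0. Lengths are in m, angles in degrees, forces in N, time in s.
With the tool pointing down it reaches from about 0.4 to 0.925 m from the base axis. Payload 12.5 kg.
Tool frame: the origin (TCP) lies at the very end of the fingers, on their centre line; the grasp point (between the pads) lies 19 mm behind it (robot.grip_depth is the distance from the TCP to the grasp point, in m); z points along the fingers, x is the direction in which the jaws open and shut, and the axes are right-handed (so a half turn about z gives the same grasp; the last joint's range is limited). The gripper opens to 95 mm and grips with 3 to 60 N. Pads are 20 mm wide; open, the fingers measure 119 mm over their backs; the gripper's body (75 mm by 180 mm) begins 59 mm behind the grasp point.
Start: joints at [65.455, 28.126, 89.318, -0, 62.55, -6.05], TCP at [0.198, 0.593, 0.215] pointing down, gripper open.
Joint ranges: [-177.58, 177.58], [-47.91, 125.51], [2.72, 160], [-65.01, 245.01], [3.68, 167.84], [-153.87, 153.87]. Speed limits (degrees/s): [127.2, 127.2, 159.86, 180, 180, 180].

### API

Orientations are given as a 3x3 rotation matrix whose columns are the frame's x, y, z axes.
In Python, from workcell import robot, eyes gives the robot as it stands.
- The arm moves only by the shell command python3 -m crank 'ROWS' [FORCE]. ROWS is JSON, a list that holds one entry, the list of rows, each a list of 7 numbers: the shift along the tool's x, y, z as a fraction of full scale, then the turn, a rotation vector about the tool's x, y, z as a fraction of full scale, then the finger opening in mm, from 0 to 95.1. In form: [[[tx, ty, tz, wx, wy, wz, claw], ...]]. A call has exactly 10 rows; each row shifts and turns the commanded pose from where the row before left it, along the tool's axes as they then stand; what a row does not reach is not made up. Full scale, the value 1, is 80 cm for a shift and pi rad for a turn. A row lasts 1/10 s, in which the tool goes at most 50 mm and 8.59 degrees, less where a joint would pass 70% of its speed; a pose out of reach is approached as far as the arm can. A call with a number of a shift or a turn outside -1 to 1 is refused whole. A call with a gripper value outside its range is refused whole. The fingers move at their own pace and stop on an object; FORCE is the grip in N (left out, the last holds). Time passes only in rows, so rows that do not move let the fingers close, or fill a call up. It gives the time, the measured TCP pose, the force and the opening at its end, in the units of the state.
- robot.read_state(): the state, without advancing time (a new reading comes with each control period).
- eyes.read_camera(name): name is "side" or "top" or "wrist"; returns (picture, depth): 384x512x3 uint8, red, green, blue; 384x512 float32, m along the optical axis (not along the pixel's ray), 0 where there is no reading.
- eyes.camera_params(name): a dict with "vfov" (degrees; the focal length in pixels is half the picture's height over the tangent of half this angle, whatever the lens; pixels are square), "cx", "cy" (the principal point, pixels), "eye" and "attitude" of the camera in the world; the wrist camera has in their place "T_tool_cam" (4x4, takes a point from camera to tool coordinates, whose origin is the TCP and whose axes are the tool frame's). Camera axes: x right, y up, looking along -z (the intrinsics and any distortion apply to the point x, -y, -z); pixel columns grow to the right and rows downward; lengths in m; the calibration is good to about 2 mm. A picture is of the moment at which its call begins: read the wrist's pose just before it. camera_params takes no time and is no camera call.
- robot.hand_in(): hands the job in, once; it reports no verdict.
The state is a dict: "t": time; "joint_positions": joint angles; "qd": joint speeds; "effort": joint torques, N m; "ee_pos": TCP position; "ee_rot": TCP orientation; "force": force on the tool from outside, world axes, zero at the start; "ft_torque": the same for the moment, N m; "width": opening from 0.0 (shut) to 1.0 (fully open).
Only numpy, scipy, OpenCV 4.12 (cv2) and the standard library are available. Lean on these libraries where they do the work, as an engineer would, in place of code of your own. Each camera call takes 0.05 s, during which the arm holds its last target.

## Working session

There is one attempt and no reset: what is moved stays moved. The work goes in short steps, Python scripts to look and compute and a shell command to move; the robot and the scene stay as the last step left them, time stands still between calls to the robot, and variables do not carry over. Pictures are saved under pics/ and viewed, and the job is handed in when it is done.

```bash
ls; mkdir -p pics
python3 - <<'E'
from workcell import robot, eyes
import cv2
s=robot.read_state(); print(s)
for n in ["side","top","wrist"]:
    im,d=eyes.read_camera(n); cv2.imwrite(f"pics/{n}0.png",im[:,:,::-1]); 
    import numpy as np; np.savez(f"{n}0.npz",im=im,d=d)
    print(n,eyes.camera_params(n))
E
```

```text
pics
{'t': 0.0, 'joint_positions': array([ 6.54538256e+01,  2.81651924e+01,  8.93497943e+01,  6.10196610e-04,
        6.25506810e+01, -6.05174518e+00]), 'qd': array([ 0.00820598,  0.02380791, -0.07414481, -0.02328694,  0.01514071,
       -0.01953702]), 'effort': array([ 1.23750931e-03, -6.12653661e+01, -2.58179158e+01,  6.92414911e-02,
        4.82725224e-02, -7.14011480e-05]), 'ee_pos': array([0.19814417, 0.59249914, 0.21405241]), 'ee_rot': array([[ 3.17216835e-01,  9.48352911e-01, -4.84724289e-04],
       [ 9.48352352e-01, -3.17217179e-01, -1.03861284e-03],
       [-1.13873438e-03, -1.30223942e-04, -9.99999343e-01]]), 'force': array([-0.27314584, -0.39329411,  0.07375103]), 'ft_torque': array([ 0.04022774,  0.02489816, -0.02785928]), 'width': 1.0012871856434726}
side {'vfov': 51.089265113813646, 'cx': 253.66749751050125, 'cy': 189.61551788633707, 'eye': array([ 0.16225097, -0.80781392,  0.90533563]), 'attitude': array([[ 0.89781591,  0.28483502, -0.33585056],
       [-0.44036138,  0.585733  , -0.68044008],
       [ 0.00290559,  0.75880555,  0.65131075]])}
top {'vfov': 54.93623620776251, 'cx': 255.37197235923776, 'cy': 191.23330412896593, 'eye': array([ 0.35912517, -0.01834279,  1.24240959]), 'attitude': array([[ 0.02482926,  0.98612276, -0.16415058],
       [-0.99937391,  0.02034446, -0.0289465 ],
       [-0.02520525,  0.16476653,  0.98601049]])}
wrist {'vfov': 67.10842673940599, 'cx': 255.14392512133148, 'cy': 189.62287335503387, 'T_tool_cam': array([[ 9.99999949e-01, -1.84104481e-04,  2.60612202e-04,
         5.10736360e-04],
       [-1.15993225e-04, -9.70624529e-01, -2.40599272e-01,
        -6.78465815e-02],
       [ 2.97252000e-04,  2.40599229e-01, -9.70624501e-01,
        -1.69895170e-01],
       [ 0.00000000e+00,  0.00000000e+00,  0.00000000e+00,
         1.00000000e+00]])}
```

View pics/side0.png

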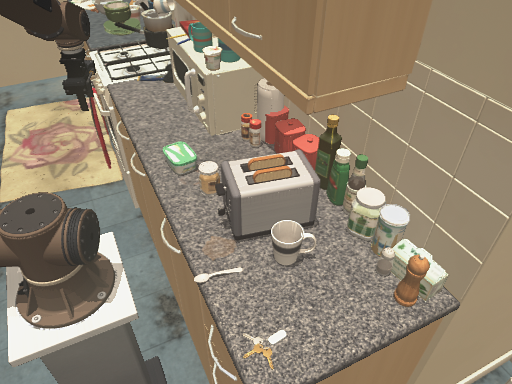

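View pics/top0.png

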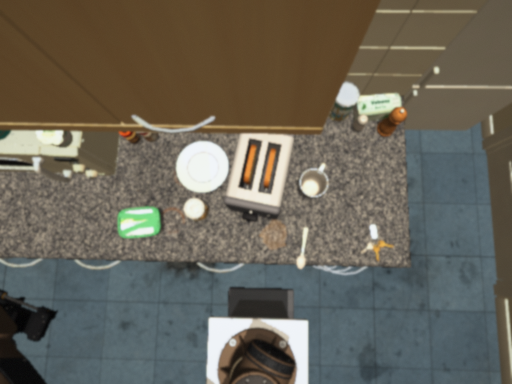

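View pics/wrist0.png

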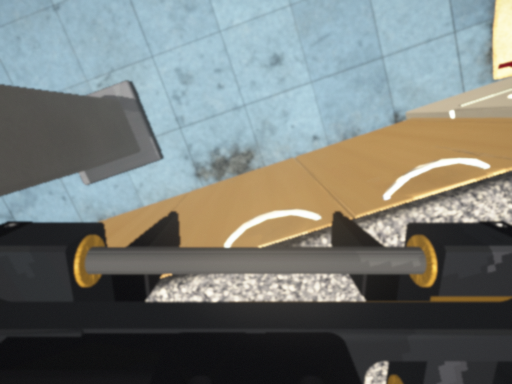

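```bash
cat > h.py <<'E'
import numpy as np, cv2
from workcell import robot, eyes
def cloud(d,p,T=None):
    H,W=d.shape; f=H/2/np.tan(np.radians(p['vfov'])/2)
    v,u=np.mgrid[:H,:W]
    c=np.stack([(u-p['cx'])/f*d,-(v-p['cy'])/f*d,-d],-1)
    if T is None: R,t=p['attitude'],p['eye']
    else: R,t=T[:3,:3],T[:3,3]
    return c@R.T+t
def proj(P,p,R=None,t=None):
    if R is None: R,t=p['attitude'],p['eye']
    f=192/np.tan(np.radians(p['vfov'])/2)
    c=(np.atleast_2d(P)-t)@R
    return np.stack([p['cx']+f*c[:,0]/-c[:,2],p['cy']-f*c[:,1]/-c[:,2]],1)
E
python3 - <<'E'
from h import *
for n in ["top","side"]:
    z=np.load(n+"0.npz"); X=cloud(z['d'],eyes.camera_params(n)); im=z['im']
    m=(z['d']>0)&(X[...,0]>0.3)&(X[...,0]<1.0)&(abs(X[...,1])<.3)
    t=m&(X[...,2]>.15)&(X[...,2]<.22)
    nn,lab,st,ce=cv2.connectedComponentsWithStats(t.astype(np.uint8))
    k=np.argsort(-st[1:,4])[:3]+1
    for i in k:
        q=X[lab==i]; print(n,st[i],q.mean(0),np.percentile(q[:,2],[5,50,95]),cv2.minAreaRect(q[:,:2].astype(np.float32)*1000))
    t=m&(X[...,2]<.01)&(X[...,2]>-.01); print(np.median(X[t][:,2]), X[t][:,0].min())
    np.save(n+"X.npy",X)
    c=im[110:260,150:350] if n=="top" else im[130:300,160:360]
    cv2.imwrite(f"pics/{n}crop.png",cv2.resize(c[:,:,::-1],None,fx=4,fy=3.5,interpolation=cv2.INTER_CUBIC)[:600])
E
```

```text
top [ 224  134   72   88 3956] [0.58508389 0.0039141  0.18982948] [0.16045957 0.19038183 0.21472044] ((587.2363891601562, 5.340843200683594), (167.42750549316406, 274.2411804199219), 79.39990234375)
top [348  64  16  11 127] [ 0.91820467 -0.28264423  0.18752594] [0.15502726 0.1874642  0.21834098] ((918.8661499023438, -282.0808410644531), (5.648490905761719, 34.83742904663086), 1.6145317554473877)
0.0006005693008906965 0.31327815740267595
side [ 215  149  105   58 4055] [ 0.5930183  -0.02488541  0.18584016] [0.15634189 0.18874789 0.21233448] ((592.9814453125, -1.0343856811523438), (166.0603485107422, 286.3841857910156), 79.18994140625)
side [ 309  110  119  102 3035] [ 0.89848498 -0.07056675  0.18546363] [0.15272738 0.18621748 0.21572995] ((876.89794921875, -11.257476806640625), (576.8173217773438, 94.77529907226562), 89.90013885498047)
-0.0005101311999994307 0.3136345015121836
```

View pics/topcrop.png

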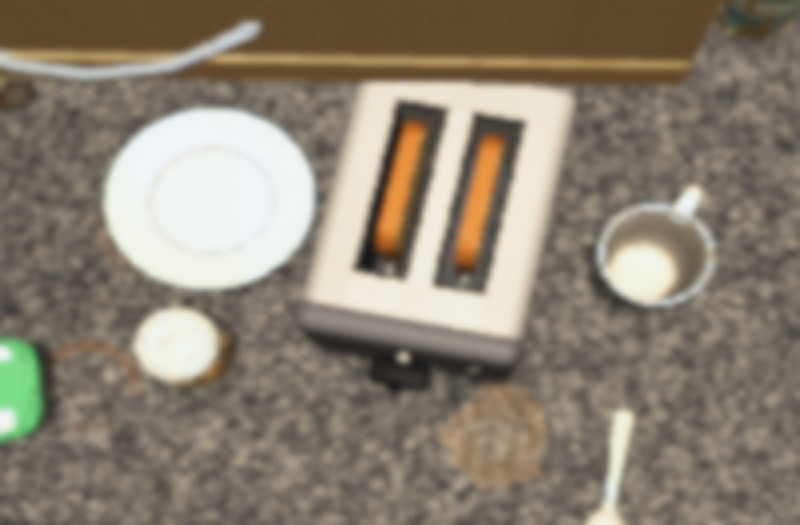

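View pics/sidecrop.png

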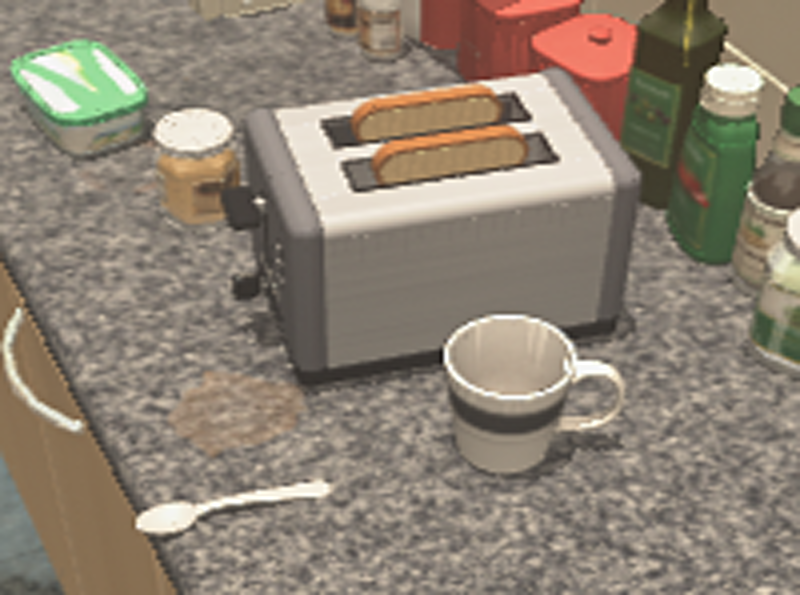

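Run:
```python
from h import *
X=np.load("topX.npy"); z=np.load("top0.npz")
import math
m=(z['d']>0)&(X[...,0]>0.3)&(X[...,0]<.66)&(abs(X[...,1])<.3)&(X[...,2]>.008)
# orientation by side faces/top mid band: use points at z .185-.2
nn,lab,st,ce=cv2.connectedComponentsWithStats(m.astype(np.uint8))
for i in range(1,nn):
    if st[i,4]>25:
        q=X[lab==i]; print(st[i],q.mean(0).round(3),q[:,2].max().round(3),cv2.minAreaRect(q[:,:2].astype(np.float32)*1000))
S=np.load("sideX.npy")
# jar lid: z~.09-.11 near
for n,XX in(("top",X),("side",S)):
    j=(XX[...,2]>.085)&(XX[...,2]<.115)&(XX[...,1]>.09)&(XX[...,1]<.25)&(XX[...,0]<.6)&(XX[...,0]>.35)
    q=XX[j];print(n,len(q),np.percentile(q,[2,50,98],axis=0).round(3))
# slot / front edge: depth of control face in side view
f=(S[...,2]>.03)&(S[...,2]<.15)&(S[...,0]>.4)&(S[...,0]<.52)&(abs(S[...,1])<.12)
q=S[f]; print(len(q),q.min(0),q.max(0))
# cabinet
c=(X[...,2]>.3)&(X[...,0]>.4)&(abs(X[...,1])<.2); q=X[c]; print("cab",q[:,0].min(),np.percentile(q[:,2],[1,50,99]))
```

```text
[    0     0   381   135 39379] [0.625 0.078 0.743] 0.889 ((608.8368530273438, 81.2034912109375), (438.0289611816406, 42.8316535949707), 89.0905532836914)
[ 224  147   68   76 3701] [0.561 0.009 0.174] 0.221 ((562.7346801757812, 10.818107604980469), (167.32583618164062, 224.22987365722656), 80.16665649414062)
[177 162  52  31 714] [0.606 0.203 0.014] 0.025 ((607.6835327148438, 200.55972290039062), (176.11520385742188, 104.21688079833984), 89.93389892578125)
[300 163  29  35 622] [ 0.592 -0.174  0.06 ] 0.112 ((590.3621826171875, -165.71861267089844), (109.19966125488281, 88.20234680175781), 5.614833831787109)
[184 198  26  24 446] [0.488 0.201 0.09 ] 0.108 ((492.1072998046875, 204.3812713623047), (65.07518768310547, 66.3083724975586), 12.10405445098877)
[300 236   7  21  49] [ 0.384 -0.143  0.012] 0.018 ((384.35162353515625, -143.12649536132812), (9.775054931640625, 66.76274871826172), 79.16924285888672)
top 353 [[0.461 0.175 0.094]
 [0.492 0.205 0.101]
 [0.521 0.235 0.106]]
side 247 [[0.461 0.172 0.086]
 [0.491 0.197 0.1  ]
 [0.52  0.232 0.103]]
835 [ 0.45007403 -0.07065804  0.03045671] [0.51988322 0.09689694 0.14997983]
cab 0.5888309653261217 [0.45979972 0.77474285 0.88524848]
```

```bash
python3 -m crank '[[[-0.0324,0.0474,-0.0094,0,0,0,0],[-0.0324,0.0474,-0.0094,0,0,0,0],[-0.0324,0.0474,-0.0094,0,0,0,0],[-0.0324,0.0474,-0.0094,0,0,0,0],[-0.0324,0.0474,-0.0094,0,0,0,0],[-0.0324,0.0474,-0.0094,0,0,0,0],[-0.0324,0.0474,-0.0094,0,0,0,0],[-0.0324,0.0474,-0.0094,0,0,0,0],[0,0,0,0,0,-0.022,0],[0,0,0,0,0,-0.022,0]]]' 20
cat > goal.py <<'E'
# usage: goal.py cx cy yaw ownx owny ownz lean : total shift in tool axes /0.8 and rotvec in tool /pi
import sys; from h import *
from scipy.spatial.transform import Rotation as Rn
C=np.array([float(sys.argv[1]),float(sys.argv[2])]); yaw,ox,oy,oz,lean=map(float,sys.argv[3:8])
a=np.radians(yaw); ex=np.array([np.cos(a),np.sin(a),0]); ey=np.array([-np.sin(a),np.cos(a),0]); up=np.array([0,0,1.])
l=np.radians(lean); zt=np.sin(l)*ex-np.cos(l)*up; yt=np.cos(l)*ex+np.sin(l)*up
R=np.stack([ey,yt,zt],1)
s=robot.read_state(); P=np.r_[C,0]+ox*ex+oy*ey+oz*up
d=P-s['ee_pos']; rel=s['ee_pos']-np.r_[C,0]
print("own now",(rel@ex).round(4),(rel@ey).round(4),rel[2].round(4),"force",s['force'].round(2),"own",(s['force']@ex).round(2),(s['force']@ey).round(2),'t',s['t'],'w',s['width'])
print("turn/pi",(Rn.from_matrix(s['ee_rot'].T@R).as_rotvec()/np.pi).round(4))
print("shift in current tool /0.8",(s['ee_rot'].T@d/.8).round(4)," in goal tool /0.8",(R.T@d/.8).round(4))
E
python3 goal.py .588 .005 -10.4 -.2 0 .2 35
```

```text
t: 1.15
ee_pos: [0.421, 0.2985, 0.2749]
ee_rot: [[0.184, 0.983, 0.0], [0.983, -0.184, 0.0], [0.0, 0.0, -1.0]]
force: [-0.2, 0.8, 0.1]
width: 0.212
own now -0.2172 0.2586 0.2749 force [-0.16  0.84  0.15] own -0.31 0.8 t 1.15 w 0.21235753738811858
turn/pi [-0.1944  0.0003 -0.001 ]
shift in current tool /0.8 [-0.3232  0.0225  0.0936]  in goal tool /0.8 [-0.3232 -0.0361  0.089 ]
```

```bash
python3 -m crank '[[[-0.0404,0,0,-0.0389,0,0,0],[-0.0404,0,0,-0.0389,0,0,0],[-0.0404,0,0,-0.0389,0,0,0],[-0.0404,0,0,-0.0389,0,0,0],[-0.0404,0,0,-0.0389,0,0,0],[-0.0404,0,0,0,0,0,0],[-0.0404,-0.009,0.0222,0,0,0,0],[-0.0404,-0.009,0.0222,0,0,0,0],[0,-0.009,0.0222,0,0,0,0],[0,-0.009,0.0222,0,0,0,0]]]'
python3 goal.py .588 .005 -10.4 -.2 0 .2 35
python3 - <<'E'
from h import *
s=robot.read_state(); im,d=eyes.read_camera("wrist"); np.savez("w1.npz",im=im,d=d,R=s['ee_rot'],p=s['ee_pos']); print(s['joint_positions'].round(1))
cv2.imwrite("pics/w1.png",im[:,:,::-1])
cv2.imwrite("pics/w1r.png",cv2.resize(im[60:260,106:406][::-1,::-1,::-1],None,fx=2.6,fy=2.6,interpolation=cv2.INTER_CUBIC))
im,d=eyes.read_camera("side"); cv2.imwrite("pics/s1.png",im[:,:,::-1])
E
```

```text
t: 2.15
ee_pos: [0.3881, 0.0421, 0.2095]
ee_rot: [[0.19, 0.809, 0.556], [0.982, -0.154, -0.11], [-0.004, 0.567, -0.824]]
force: [0.7, -0.7, 0.4]
width: 0.006
own now -0.2033 0.0004 0.2095 force [ 0.68 -0.67  0.37] own 0.78 -0.53 t 2.15 w 0.006301506147528281
turn/pi [-0.0026  0.0026 -0.0018]
shift in current tool /0.8 [-0.0004 -0.0034  0.0121]  in goal tool /0.8 [-0.0005 -0.0035  0.0121]
[  1.5   1.8 140.  -59.2   8.4 -20.9]
```

View pics/w1.png

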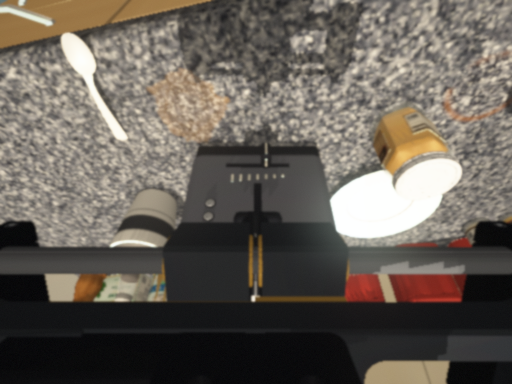

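View pics/s1.png

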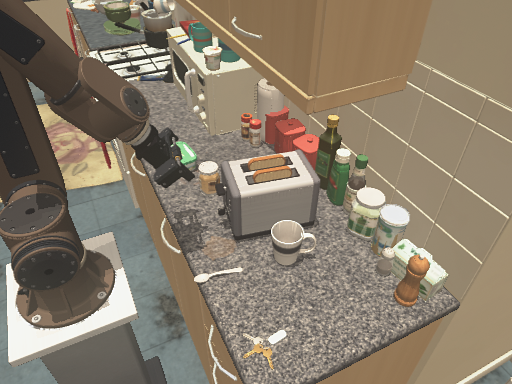

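Run:
```python
from h import *
z=np.load("w1.npz"); p=eyes.camera_params("wrist"); T=np.eye(4); T[:3,:3]=z['R']; T[:3,3]=z['p']; M=T@p['T_tool_cam']
X=cloud(z['d'],p,M); np.save("w1X.npy",X)
print("counter z",np.median(X[20:100,200:350,2][z['d'][20:100,200:350]>0]))
ro=np.zeros((384,512),bool); ro[168:205,215:310]=1; ro[:,248:272]=0; ro[170:185,225:290]=0
q=X[ro&(z['d']>0)]; 
for k in range(4):
    c=np.median(q,0) if k==0 else q.mean(0); u,s,v=np.linalg.svd(q-c); n=v[2]*np.sign(v[2][0]); r=(q-c)@n; q=q[abs(r)<max(.004,2*r.std())] 
print("plane n",n,"c",c,len(q),r.std(),"yaw",np.degrees(np.arctan2(n[1],n[0])))
# ray/plane for pixels
f=192/np.tan(np.radians(p['vfov'])/2)
def hit(u,v,n,c):
    d=M[:3,:3]@np.array([(u-p['cx'])/f,-(v-p['cy'])/f,-1]); o=M[:3,3]; return o+d*((c-o)@n)/(d@n)
for uv in [(226,164),(289,164),(233,178),(283,176),(257.5,164),(209,203),(210,215),(198,150),(318,150)]: print(uv,hit(*uv,n,c).round(4))
cv2.imwrite("pics/w1c.png",cv2.resize(z['im'][130:240,170:350,::-1],None,fx=4.4,fy=4.4,interpolation=cv2.INTER_CUBIC))
```

```text
counter z -0.0002806633288434113
plane n [ 0.98273273 -0.18502556  0.00138786] c [0.48363157 0.03530728 0.09025727] 2005 0.0005407031126302318 yaw -10.662633028863313
(226, 164) [ 0.4749 -0.0115  0.0496]
(289, 164) [0.4893 0.0652 0.0496]
(233, 178) [ 0.4767 -0.0017  0.0737]
(283, 176) [0.4877 0.0567 0.0704]
(257.5, 164) [0.4821 0.0269 0.0496]
(209, 203) [ 0.4721 -0.0255  0.1117]
(210, 215) [ 0.4727 -0.0227  0.1281]
(198, 150) [ 0.4678 -0.0492  0.0231]
(318, 150) [0.4967 0.1041 0.0233]
```

View pics/w1c.png

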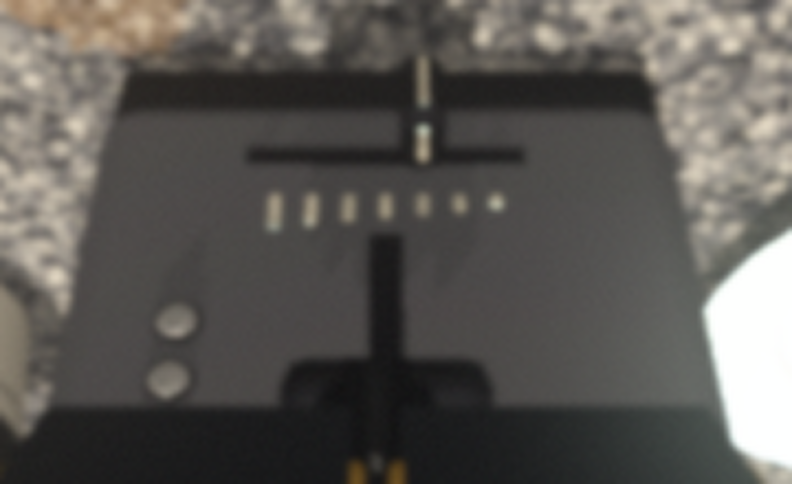

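```bash
python3 goal.py .6098 .0029 -10.66 -.195 -.018 .13 28
```

```text
own now -0.225 -0.0018 0.2093 force [-0.06 -0.02 -0.05] own -0.05 -0.03 t 2.25 w 0.005412567722078192
turn/pi [ 0.0359  0.0018 -0.0002]
shift in current tool /0.8 [-0.0196 -0.0251  0.1031]  in goal tool /0.8 [-0.0202 -0.0134  0.1052]
```

```bash
python3 -m crank '[[[0,0,0,0.018,0.0018,0,0],[0,0,0,0.018,0,0,0],[-0.003,-0.002,0.015,0,0,0,0],[-0.003,-0.002,0.015,0,0,0,0],[-0.003,-0.002,0.015,0,0,0,0],[-0.003,-0.002,0.015,0,0,0,0],[-0.003,-0.002,0.015,0,0,0,0],[-0.003,-0.002,0.015,0,0,0,0],[-0.002,-0.0014,0.015,0,0,0,0],[0,0,0,0,0,0,0]]]'
python3 goal.py .6098 .0029 -10.66 -.157 -.018 .045 31;python3 -c "
from h import *
print(robot.read_state()['joint_positions'].round(1))"
```

```text
t: 3.25
ee_pos: [0.4233, 0.0146, 0.1603]
ee_rot: [[0.19, 0.856, 0.481], [0.982, -0.162, -0.099], [-0.007, 0.491, -0.871]]
force: [-0.0, -0.2, 0.2]
width: 0.003
own now -0.1854 -0.023 0.1603 force [-0.04 -0.2   0.16] own -0.0 -0.2 t 3.25 w 0.0027711361856414033
turn/pi [-0.0089  0.0028 -0.0003]
shift in current tool /0.8 [ 0.0074 -0.0398  0.1429]  in goal tool /0.8 [ 0.0062 -0.0438  0.1418]
[ -4.8  11.3 137.9 -64.8   3.7 -20. ]
```

```bash
python3 -m crank '[[[0,0,-0.03,0,0,0,0],[0,0,-0.04,0,0,0,0],[0,0,-0.05,0,0,0,0],[0,0,-0.04,0.01,0,0,0],[0,0.01,-0.03,0.03,0,0,0],[0,0.02,0,0.03,0,0,0],[0,0.02,0,0.03,0,0,0],[0,0.02,0,0.03,0,0,0],[0,0.02,0,0.03,0,0,0],[0,0.02,0,0,0,0,0]]]'
cat > rec.py <<'E'
from h import *; import pickle,os
L=pickle.load(open('rec.pkl','rb')) if os.path.exists('rec.pkl') else []
s=robot.read_state(); L.append((s['joint_positions'],s['ee_pos'],s['ee_rot'])); pickle.dump(L,open('rec.pkl','wb')); print(s['joint_positions'].round(1))
E
python3 rec.py; python3 goal.py .6098 .0029 -10.66 -.13 0 .32 0
```

```text
t: 4.25
ee_pos: [0.4588, 0.0033, 0.2751]
ee_rot: [[0.203, 0.979, 0.014], [0.979, -0.203, -0.031], [-0.027, 0.02, -0.999]]
force: [-0.0, -0.2, -0.4]
width: 0.005
[ -6.9  10.3 107.   -1.9  61.7 -84.3]
own now -0.1485 -0.0275 0.2751 force [-0.01 -0.24 -0.43] own 0.04 -0.23 t 4.25 w 0.0051809078911098615
turn/pi [ 0.0062  0.0087 -0.0059]
shift in current tool /0.8 [ 0.0333  0.0236 -0.0566]  in goal tool /0.8 [ 0.0344  0.0231 -0.0561]
```

```bash
python3 -m crank '[[[0,0,-0.03,0,0,0.047,0],[0,0,-0.02,0,0,0.047,0],[0,0,0,0,0,0.047,0],[0,0,0,0,0,0.047,0],[0,0,0,0,0,0.047,0],[0,0,0,0,0,0.047,0],[0,0,0,0,0,0.047,0],[0,0,0,0,0,0.047,0],[0,0,0,0,0,0.047,0],[0,0,0,0,0,0.047,0]]]'
python3 rec.py
python3 -m crank '[[[0,0,0,0,0,0.047,0],[0,0,0,0,0,0.047,0],[0,0,0,0,0,0.047,0],[0,0,0,0,0,0.047,0],[0,0,0,0,0,0.047,0],[0,0,0,0,0,0.047,0],[0,0,0,0,0,0.047,0],[0,0,0,0,0,0.047,0],[0,0,0,0,0,0.047,0],[0,0,0,0,0,0.047,0]]]'
python3 rec.py
cat > kin.py <<'E'
import numpy as np,pickle
from scipy.spatial.transform import Rotation as Rn
from scipy.optimize import least_squares
def fk(q,k):
    j=np.radians(q); a1,d,h,L1,a3,L2,Lt=k
    Ry=lambda a:Rn.from_euler('y',a).as_matrix(); Rz=lambda a:Rn.from_euler('z',a).as_matrix()
    A=Ry(j[1]); B=Ry(j[1]+j[2])
    W=B@Rz(j[3])@Ry(j[4])@Rz(j[5])@Rz(np.pi)
    p=np.array([a1,d,h])+A@[0,0,L1]+B@[a3,0,L2]+W@[0,0,Lt]
    return Rz(j[0])@p,Rz(j[0])@W
def data():
    return pickle.load(open('rec.pkl','rb'))
def fit():
    D=data()
    r=lambda k:np.concatenate([fk(q,k)[0]-p for q,p,R in D])
    return least_squares(r,[0,.06,.3,.4,0,.4,.2])
if __name__=="__main__":
    s=fit(); print(s.x.round(4),abs(s.fun).max())
    for q,p,R in data(): print(abs(fk(q,s.x)[1]-R).max())
E
python3 - <<'E'
import pickle,numpy as np
from scipy.spatial.transform import Rotation
L=pickle.load(open('rec.pkl','rb'))
z=np.load('w1.npz')
L.append((np.array([65.4538,28.1652,89.3498,0,62.5507,-6.0517]),np.array([.19814,.5925,.21405]),np.array([[.3172168,.948353,-.000485],[.948352,-.317217,-.00104],[-.00114,-.00013,-1]])))
L.append((np.array([1.5,1.8,140,-59.2,8.4,-20.9]),z['p'],z['R']))
pickle.dump(L,open('rec.pkl','wb'))
E
python3 kin.py
```

```text
t: 5.25
ee_pos: [0.4562, 0.0052, 0.3151]
ee_rot: [[0.993, -0.116, 0.016], [-0.115, -0.993, -0.031], [0.02, 0.029, -0.999]]
force: [0.1, 0.5, -0.4]
width: -0.0
[ -6.7   7.9 103.7  -1.8  67.3   0.7]
t: 6.25
ee_pos: [0.4562, 0.0052, 0.315]
ee_rot: [[-0.022, -1.0, 0.016], [-0.999, 0.021, -0.031], [0.031, -0.017, -0.999]]
force: [-0.3, -0.3, -0.2]
width: 0.006
[ -6.6   7.9 103.7  -1.8  67.3  85.3]
[2.000e-04 6.590e-02 1.958e-01 5.866e-01 4.260e-02 4.107e-01 2.714e-01] 5.249373023914067e-05
2.393918396847994e-16
2.220446049250313e-16
2.1510571102112408e-16
9.110216542911734e-06
0.0005543137507716817
```

```bash
cat > ik.py <<'E'
from kin import *
K=fit().x
lo=np.array([-177.58,-47.91,2.72,-65.01,3.68,-153.87]);hi=np.array([177.58,125.51,160,245.01,167.84,153.87])
C=np.array([.6098,.0029,0]);YAW=-10.66
def frame(yaw):
    a=np.radians(yaw); return np.array([np.cos(a),np.sin(a),0]),np.array([-np.sin(a),np.cos(a),0])
def pose(ox,oy,oz,lean,dyaw=0,flip=True):
    ex,ey=frame(YAW); P=C+ox*ex+oy*ey+np.array([0,0,oz])
    fx,fy=frame(YAW+dyaw); l=np.radians(lean); up=np.array([0,0,1.])
    z=np.sin(l)*fx-np.cos(l)*up; y=np.cos(l)*fx+np.sin(l)*up
    s=-1 if flip else 1
    return P,np.stack([s*fy,s*y,z],1)
def ik(P,R,seed):
    def r(q):
        p,W=fk(q,K); return np.concatenate([(p-P)*3,(W-R).ravel()])
    s=least_squares(r,np.clip(seed,lo+.01,hi-.01),bounds=(lo,hi),x_scale=10.); return s.x,np.abs(s.fun).max()
E
python3 - <<'E'
from ik import *
for flip in (True,):
  for lean in (25,30,35):
    for dy in (0,10):
      for seed in ([-5,20,130,180,10,-84],[-5,20,130,220,10,-120],[-5,20,130,0,10,96]):
        for t in ((-.157,-.018,.045),(-.157,.05,.045),(-.146,0,.19),(-.2,0,.2)):
          q,e=ik(*pose(*t,lean,dy,flip),seed)
          if e<2e-4: print(lean,dy,t,q.round(1))
E
```

```text
25 0 (-0.157, -0.018, 0.045) [ -5.2  30.3 138.4 189.7  13.8 -94.5]
25 0 (-0.157, 0.05, 0.045) [   5.8   30.8  134.9  215.3   12.  -109.7]
25 0 (-0.157, -0.018, 0.045) [ -5.2  30.3 138.4 189.7  13.8 -94.5]
25 0 (-0.157, 0.05, 0.045) [   5.8   30.8  134.9  215.3   12.  -109.7]
25 0 (-0.146, 0, 0.19) [ -2.4  10.9 127.6 -11.9  17.1 108.9]
25 0 (-0.2, 0, 0.2) [ -0.9   5.5 132.5 -13.6  17.8 111.8]
25 10 (-0.157, -0.018, 0.045) [ -8.6  30.3 138.9 166.4  14.3 -84. ]
25 10 (-0.157, 0.05, 0.045) [  2.7  30.7 135.9 187.   11.6 -93.9]
25 10 (-0.146, 0, 0.19) [ -5.7  10.6 128.1   7.5  16.5  78.3]
25 10 (-0.2, 0, 0.2) [ -4.8   5.  133.1   5.9  17.   80.6]
25 10 (-0.157, -0.018, 0.045) [ -8.6  30.3 138.9 166.4  14.3 -84. ]
25 10 (-0.157, 0.05, 0.045) [  2.7  30.7 135.9 187.   11.6 -93.9]
25 10 (-0.146, 0, 0.19) [ -5.7  10.6 128.1   7.5  16.5  78.3]
25 10 (-0.157, -0.018, 0.045) [ -8.6  30.3 138.9 166.4  14.3 -84. ]
25 10 (-0.146, 0, 0.19) [ -5.7  10.6 128.1   7.5  16.5  78.3]
25 10 (-0.2, 0, 0.2) [ -4.8   5.  133.1   5.9  17.   80.6]
30 0 (-0.157, -0.018, 0.045) [ -4.8  32.1 141.6 187.3  23.7 -91.6
[... 916 characters left out ...]
19) [ -6.   10.2 131.4  17.4   8.9  68.1]
30 10 (-0.2, 0, 0.2) [ -5.1   4.6 136.3  13.6   9.4  72.7]
35 0 (-0.157, -0.018, 0.045) [ -4.4  34.7 144.8 186.3  34.5 -90.1]
35 0 (-0.157, 0.05, 0.045) [  7.9  34.4 140.7 201.2  30.4 -93.1]
35 0 (-0.157, -0.018, 0.045) [ -4.4  34.7 144.8 186.3  34.5 -90.1]
35 0 (-0.157, 0.05, 0.045) [  7.9  34.4 140.7 201.2  30.4 -93.1]
35 10 (-0.157, -0.018, 0.045) [ -9.7  34.8 145.6 171.   35.3 -90.1]
35 10 (-0.157, 0.05, 0.045) [  3.1  34.4 142.2 184.1  31.7 -90.4]
35 10 (-0.157, -0.018, 0.045) [ -9.7  34.8 145.6 171.   35.3 -90.1]
35 10 (-0.157, 0.05, 0.045) [  3.1  34.4 142.2 184.1  31.7 -90.4]
35 10 (-0.157, -0.018, 0.045) [ -9.7  34.8 145.6 171.   35.3 -90.1]
```

Run:
```python
from ik import *
from h import robot
s=robot.read_state(); q=s['joint_positions'].copy(); P0,R0=s['ee_pos'],s['ee_rot']
W=[pose(-.2,0,.22,15,10),pose(-.22,0,.2,28,25),pose(-.22,0,.2,28,50),pose(-.22,0,.16,36,50),pose(-.22,0,.14,38,30),pose(-.22,-.018,.12,36,0),pose(-.17,-.018,.055,31,0),pose(-.157,-.018,.045,31,0)]
for P1,R1 in W:
    dr=Rn.from_matrix(R0.T@R1).as_rotvec(); n=int(max(np.ceil(np.degrees(np.linalg.norm(dr))/7),np.ceil(np.linalg.norm(P1-P0)/.04)))
    print("shift/0.8",(R0.T@(P1-P0)/.8).round(3),"turn/pi",(dr/np.pi).round(3),n)
    for i in range(1,n+1):
        qn,e=ik(P0+(P1-P0)*i/n,R0@Rn.from_rotvec(dr*i/n).as_matrix(),q)
        if e>2e-3 or abs(qn-q).max()>14: print("  !",e.round(4),(qn-q).round(0))
        q=qn
    print("  ->",q.round(1)); P0,R0=P1,R1
```

```text
shift/0.8 [-0.046  0.057  0.116] turn/pi [ 0.078 -0.01  -0.002] 3
  -> [ -4.2   5.2 125.1   1.6  34.8  85.2]
shift/0.8 [-0.004  0.03   0.018] turn/pi [ 0.072 -0.031 -0.078] 3
  ! 0.0 [ -2.  -1.   4.  12.  -6. -18.]
  ! 0.0 [ -3.  -0.   4.  20.  -4. -27.]
  -> [-11.6   3.  137.   40.   18.6  28.3]
shift/0.8 [0. 0. 0.] turn/pi [ 0.    -0.065 -0.123] 4
  -> [-20.    5.5 134.1  46.   34.2  -6.6]
shift/0.8 [0.    0.023 0.044] turn/pi [ 0.044  0.    -0.   ] 2
  ! 0.0 [ -3.   3.   4.  15.  -2. -18.]
  ! 0.0 [ -3.   4.   4.  16.   1. -20.]
  -> [-25.8  12.7 141.7  76.5  33.3 -44.2]
shift/0.8 [0.    0.015 0.02 ] turn/pi [0.011 0.067 0.089] 3
  ! 0.0 [ 2.  1.  2. 16. -2. -8.]
  ! 0.0 [  3.   1.   2.  18.  -1. -10.]
  -> [-19.   15.6 148.8 123.5  27.3 -68.7]
shift/0.8 [0.019 0.024 0.013] turn/pi [-0.011  0.1    0.133] 5
  -> [ -2.6  19.  149.6 191.4  24.7 -93.8]
shift/0.8 [-0.    -0.003  0.102] turn/pi [-0.028  0.    -0.   ] 3
  -> [ -4.5  30.6 143.6 187.5  25.3 -91.4]
shift/0.8 [-0.    -0.007  0.019] turn/pi [0. 0. 0.] 1
  -> [ -4.7  32.5 142.3 187.   25.8 -91.2]
```

```bash
cat > g.py <<'E'
import sys; from ik import *; from h import robot
s=robot.read_state(); ex,ey=frame(YAW); rel=s['ee_pos']-C
print("own",(rel@ex).round(4),(rel@ey).round(4),rel[2].round(4),"F own",(s['force']@ex).round(2),(s['force']@ey).round(2),s['force'][2].round(2),"t",round(s['t'],2),"q",s['joint_positions'].round(1))
if len(sys.argv)>1:
    a=list(map(float,sys.argv[1:])); P,R=pose(*a); d=P-s['ee_pos']
    print("turn/pi",(Rn.from_matrix(s['ee_rot'].T@R).as_rotvec()/np.pi).round(4),"shift/.8 cur",(s['ee_rot'].T@d/.8).round(4),"goal",(R.T@d/.8).round(4))
E
python3 -m crank '[[[-0.0153,0.019,0.0387,0,0,0,0],[-0.0153,0.019,0.0387,0,0,0,0],[-0.0153,0.019,0.0387,0,0,0,0],[0,0,0,0.039,-0.005,0,0],[0,0,0,0.039,-0.005,0,0],[-0.004,0.03,0.018,0,0,0,0],[0,0,0,0.018,-0.0078,-0.0195,0],[0,0,0,0.018,-0.0078,-0.0195,0],[0,0,0,0.018,-0.0078,-0.0195,0],[0,0,0,0.018,-0.0078,-0.0195,0]]]'
python3 g.py -.22 0 .2 28 50
```

```text
t: 7.25
ee_pos: [0.393, 0.044, 0.2]
ee_rot: [[0.217, -0.876, 0.431], [-0.976, -0.191, 0.103], [-0.008, -0.443, -0.897]]
force: [0.3, -0.4, 0.6]
width: 0.006
own -0.2206 0.0003 0.2 F own 0.37 -0.36 0.55 t 7.25 q [-10.5   3.1 136.   32.6  19.5  38.2]
turn/pi [ 0.0088 -0.0657 -0.1336] shift/.8 cur [ 0.0006 -0.0005  0.0003] goal [ 0.0008 -0.0002  0.0001]
```

```bash
python3 -m crank '[[[0,0,0,0.0018,-0.0131,-0.0267,0],[0,0,0,0.0018,-0.0131,-0.0267,0],[0,0,0,0.0018,-0.0131,-0.0267,0],[0,0,0,0.0018,-0.0131,-0.0267,0],[0,0,0,0.0018,-0.0131,-0.0267,0],[0,0.0046,0.0088,0.0088,0,0,0],[0,0.0046,0.0088,0.0088,0,0,0],[0,0.0046,0.0088,0.0088,0,0,0],[0,0.0046,0.0088,0.0088,0,0,0],[0,0.0046,0.0088,0.0088,0,0,0]]]'
python3 g.py -.22 0 .14 38 30
```

```text
t: 8.25
ee_pos: [0.3954, 0.0454, 0.1602]
ee_rot: [[0.632, -0.627, 0.455], [-0.775, -0.512, 0.371], [0.0, -0.587, -0.809]]
force: [-0.4, -0.6, 0.1]
width: 0.006
own -0.2186 0.0021 0.1602 F own -0.26 -0.68 0.13 t 8.25 q [-25.3  12.7 141.5  76.9  33.  -43.9]
turn/pi [0.0111 0.0662 0.0882] shift/.8 cur [0.0004 0.0174 0.0186] goal [0.0014 0.0178 0.0182]
```

Leg 5 over 6 rows; leg 6 partially.

```bash
python3 -m crank '[[[0,0.0029,0.0031,0.0018,0.011,0.0147,0],[0,0.0029,0.0031,0.0018,0.011,0.0147,0],[0,0.0029,0.0031,0.0018,0.011,0.0147,0],[0,0.0029,0.0031,0.0018,0.011,0.0147,0],[0,0.0029,0.0031,0.0018,0.011,0.0147,0],[0,0.0029,0.0031,0.0018,0.011,0.0147,0],[0,0,0,-0.001,0.0125,0.0166,0],[0,0,0,-0.001,0.0125,0.0166,0],[0,0,0,-0.001,0.0125,0.0166,0],[0,0,0,-0.001,0.0125,0.0166,0]]]'
python3 g.py -.22 -.018 .12 36 0
```

```text
t: 9.25
ee_pos: [0.3931, 0.0442, 0.1401]
ee_rot: [[0.074, -0.796, 0.601], [-0.997, -0.057, 0.047], [-0.003, -0.602, -0.798]]
force: [0.3, 0.0, -0.2]
width: 0.007
own -0.2206 0.0005 0.1401 F own 0.32 0.06 -0.16 t 9.25 q [ -8.7  14.8 149.1 158.2  21.7 -79.9]
turn/pi [-0.0057  0.05    0.066 ] shift/.8 cur [0.0226 0.0193 0.0168] goal [0.0232 0.0142 0.0207]
```

```bash
python3 -m crank '[[[0.0045,0.0039,0.0034,-0.0011,0.01,0.0132,0],[0.0045,0.0039,0.0034,-0.0011,0.01,0.0132,0],[0.0045,0.0039,0.0034,-0.0011,0.01,0.0132,0],[0.0045,0.0039,0.0034,-0.0011,0.01,0.0132,0],[0.0045,0.0039,0.0034,-0.0011,0.01,0.0132,0],[0,0,0,-0.014,0,0,0],[0,0,0,-0.014,0,0,0],[0,0,0,0,0,0,0],[0,0,0,0,0,0,0],[0,0,0,0,0,0,0]]]'
python3 g.py -.18 -.018 .055 31 0
python3 - <<'E'
from h import *
s=robot.read_state(); im,d=eyes.read_camera("wrist"); np.savez("w2.npz",im=im,d=d,R=s['ee_rot'],p=s['ee_pos'])
cv2.imwrite("pics/w2.png",im[:,:,::-1])
E
```

```text
t: 10.25
ee_pos: [0.388, 0.0265, 0.1196]
ee_rot: [[-0.183, -0.843, 0.506], [-0.983, 0.157, -0.094], [-0.0, -0.515, -0.857]]
force: [-0.9, -0.6, 0.1]
width: 0.003
own -0.2224 -0.0179 0.1196 F own -0.77 -0.78 0.12 t 10.25 q [ -3.2  16.8 146.4 195.2  14.5 -98.4]
turn/pi [0.     0.0005 0.0006] shift/.8 cur [ 0.0003 -0.0038  0.0964] goal [ 0.0001 -0.0038  0.0964]
```

View pics/w2.png

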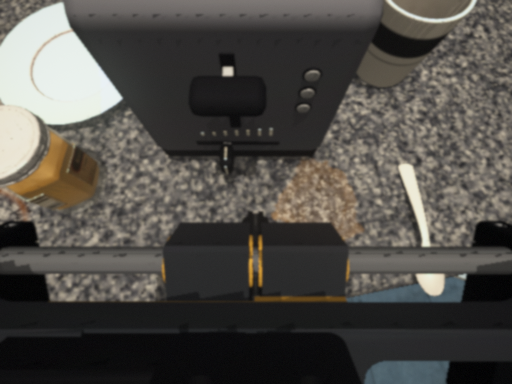

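Run:
```python
from ik import *; from h import *
z=np.load("w2.npz"); p=eyes.camera_params("wrist"); T=np.eye(4); T[:3,:3]=z['R']; T[:3,3]=z['p']; M=T@p['T_tool_cam']
ex,ey=frame(YAW); f=192/np.tan(np.radians(p['vfov'])/2)
def hit(u,v,ox):
    d=M[:3,:3]@np.array([(u-p['cx'])/f,-(v-p['cy'])/f,-1]); o=M[:3,3]; n=ex; h=o+d*((C+ox*ex-o)@n)/(d@n)-C; return (h@ey).round(4),h[2].round(4)
print("paddle L/R",hit(190,96,-.16),hit(266,96,-.16)); print("bars",hit(202,133,-.13),hit(271,131,-.13)); print("knob",hit(229,172,-.158)); print("slot",hit(197,143,-.13),hit(278,143,-.13))
ey2=z['im'][125:185,190:290]; cv2.imwrite("pics/w2c.png",cv2.resize(ey2[:,:,::-1],None,fx=8,fy=8,interpolation=cv2.INTER_CUBIC))
for P in [(-.1425,.024+0,.052)]:pass
X=cloud(z['d'],p,M); q=X[60:75,130:340].reshape(-1,3); r=(q-C)@ex; print("face x",np.median(r[(abs(r+.13)<.01)]))
```

```text
paddle L/R (np.float64(0.0175), np.float64(0.1671)) (np.float64(-0.023), np.float64(0.1672))
bars (np.float64(0.0298), np.float64(0.0699)) (np.float64(-0.0309), np.float64(0.0738))
knob (np.float64(0.0072), np.float64(0.0468))
slot (np.float64(0.0381), np.float64(0.0501)) (np.float64(-0.0388), np.float64(0.0505))
face x -0.12990804063574843
```

View pics/w2c.png

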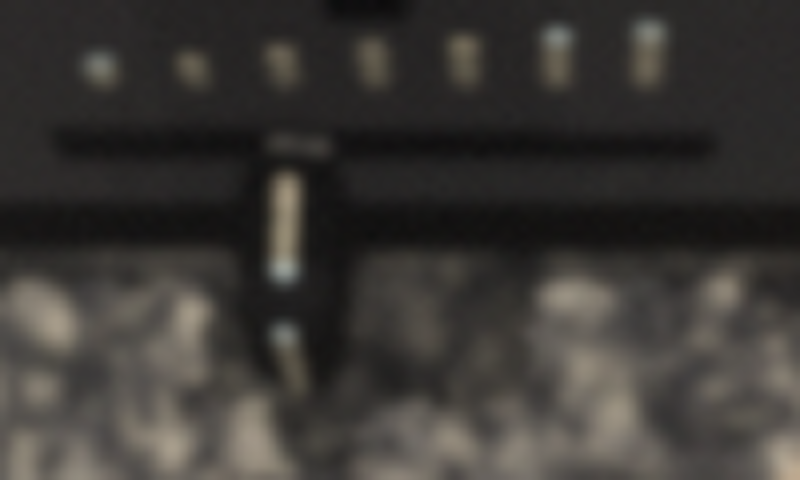

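```bash
python3 -m crank '[[[0,-0.0005,0.012,0,0,0,0],[0,-0.0005,0.014,0,0,0,0],[0,-0.0005,0.014,0,0,0,0],[0,-0.0005,0.014,0,0,0,0],[0,-0.0005,0.014,0,0,0,0],[0,-0.0005,0.014,0,0,0,0],[0,-0.0005,0.01,0,0,0,0],[0,-0.0003,0.0044,0,0,0,0],[0,0,0,0,0,0,0],[0,0,0,0,0,0,0]]]' 25
python3 g.py -.157 -.018 .045 31 0
```

```text
t: 11.3
ee_pos: [0.4296, 0.0188, 0.0553]
ee_rot: [[-0.183, -0.843, 0.506], [-0.983, 0.157, -0.093], [-0.001, -0.514, -0.858]]
force: [-0.3, -0.1, -0.1]
width: 0.005
own -0.18 -0.0177 0.0553 F own -0.31 -0.18 -0.08 t 11.3 q [ -4.3  30.7 144.9 187.1  26.6 -91. ]
turn/pi [0.0002 0.0005 0.0005] shift/.8 cur [ 0.0005 -0.0181  0.0258] goal [ 0.0004 -0.0181  0.0258]
```

```bash
python3 -m crank '[[[0,-0.0036,0.0052,0,0,0,0],[0,-0.0036,0.0052,0,0,0,0],[0,-0.0036,0.0052,0,0,0,0],[0,-0.0036,0.0052,0,0,0,0],[0,-0.0036,0.0052,0,0,0,0],[0,0,0,0,0,0,0],[-0.0025,0,0,0,0,0,0],[-0.0025,0,0,0,0,0,0],[-0.0025,0,0,0,0,0,0],[0,0,0,0,0,0,0]]]' 25
python3 g.py -.157 -.018 .045 31 0
python3 - <<'E'
from h import *
im,d=eyes.read_camera("wrist")
cv2.imwrite("pics/w3.png",cv2.resize(im[60:260,130:380,::-1],None,fx=3,fy=3,interpolation=cv2.INTER_CUBIC))
E
```

```text
t: 12.3
ee_pos: [0.4536, 0.0208, 0.0447]
ee_rot: [[-0.182, -0.843, 0.506], [-0.983, 0.157, -0.093], [-0.001, -0.515, -0.857]]
force: [0.0, 0.4, 0.6]
width: 0.005
own -0.1568 -0.0113 0.0447 F own -0.08 0.42 0.63 t 12.3 q [ -3.6  32.6 141.9 188.2  25.5 -91.4]
turn/pi [0.0002 0.0006 0.0006] shift/.8 cur [ 0.0084  0.0001 -0.0004] goal [ 0.0084  0.     -0.0004]
```

View pics/w3.png

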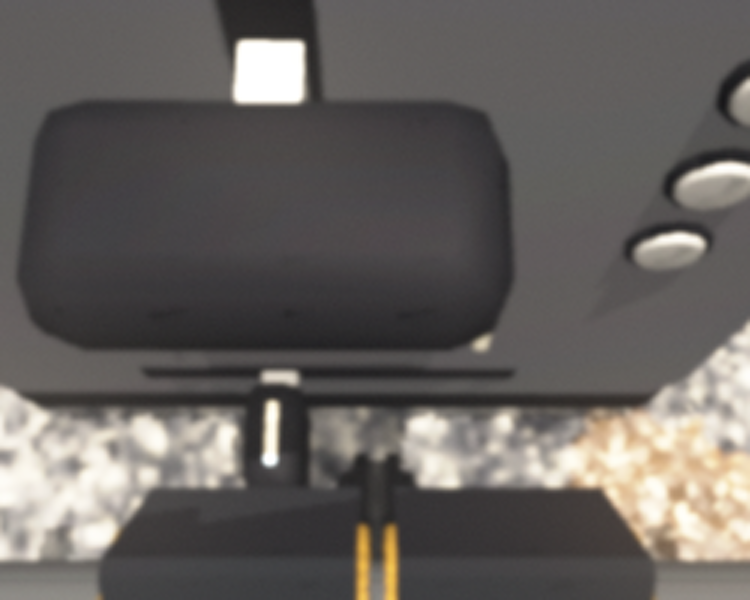

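```bash
python3 -m crank '[[[-0.0025,0,0,0,0,0,0],[-0.0025,0,0,0,0,0,0],[-0.0025,0,0,0,0,0,0],[-0.0025,0,0,0,0,0,0],[-0.0025,0,0,0,0,0,0],[-0.0025,0,0,0,0,0,0],[-0.0025,0,0,0,0,0,0],[0,0,0,0,0,0,0],[0,0,0,0,0,0,0],[0,0,0,0,0,0,0]]]'
python3 g.py -.157 .018 .045 31 0
python3 - <<'E'
from h import *
im,d=eyes.read_camera("wrist")
cv2.imwrite("pics/w4.png",cv2.resize(im[60:260,130:380,::-1],None,fx=3,fy=3,interpolation=cv2.INTER_CUBIC))
E
```

```text
t: 13.35
ee_pos: [0.4562, 0.0343, 0.0447]
ee_rot: [[-0.183, -0.843, 0.506], [-0.983, 0.157, -0.093], [-0.001, -0.515, -0.857]]
force: [0.7, 0.5, 0.2]
width: 0.005
own -0.1567 0.0025 0.0447 F own 0.54 0.63 0.19 t 13.35 q [ -1.1  32.6 141.2 191.4  24.9 -92.3]
turn/pi [0.0002 0.0006 0.0005] shift/.8 cur [-0.0194  0.     -0.0005] goal [-0.0194  0.0001 -0.0005]
```

View pics/w4.png

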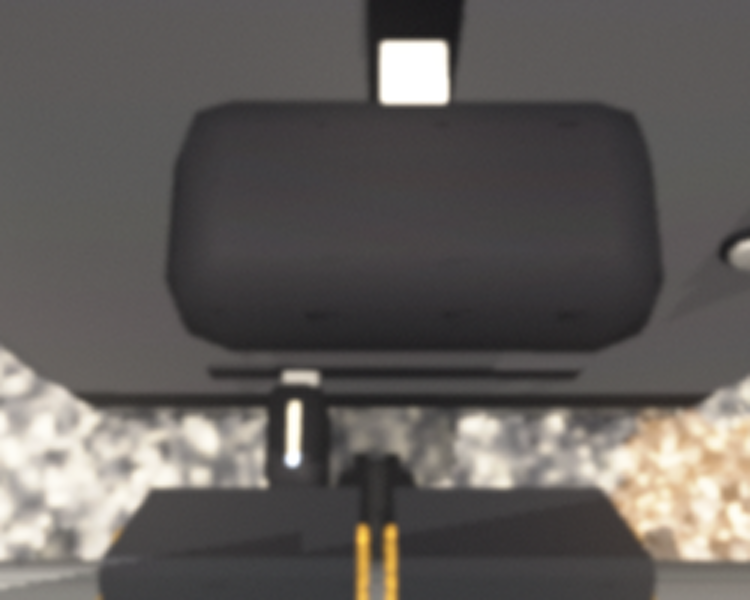

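```bash
python3 -m crank '[[[-0.0025,0,0,0,0,0,0],[-0.0025,0,0,0,0,0,0],[-0.0025,0,0,0,0,0,0],[-0.0025,0,0,0,0,0,0],[-0.0025,0,0,0,0,0,0],[0,0,0,0,0,0,0],[0,0,0,0,0,0,0],[0,0,0,0,0,0,0],[0,0,0,0,0,0,0],[0,0,0,0,0,0,0]]]'
python3 g.py -.157 .018 .045 31 0
python3 - <<'E'
from h import *
im,d=eyes.read_camera("wrist")
cv2.imwrite("pics/w5.png",cv2.resize(im[60:260,130:380,::-1],None,fx=3,fy=3,interpolation=cv2.INTER_CUBIC))
E
```

```text
t: 14.4
ee_pos: [0.458, 0.0441, 0.0447]
ee_rot: [[-0.183, -0.843, 0.506], [-0.983, 0.157, -0.093], [-0.001, -0.515, -0.857]]
force: [-0.0, -1.0, 0.1]
width: 0.004
own -0.1568 0.0124 0.0447 F own 0.16 -0.96 0.1 t 14.4 q [  0.6  32.6 140.7 193.9  24.4 -93. ]
turn/pi [0.0002 0.0005 0.0005] shift/.8 cur [-0.007   0.     -0.0005] goal [-0.007   0.0001 -0.0005]
```

View pics/w5.png

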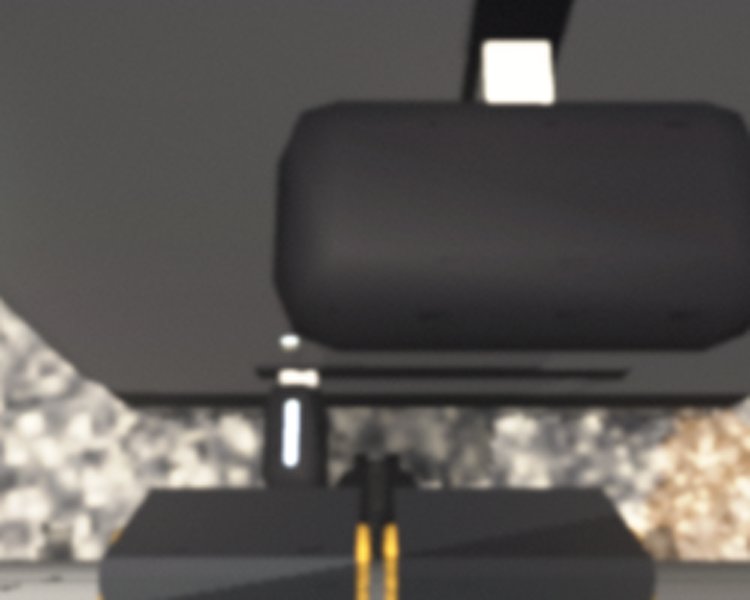

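```bash
python3 -m crank '[[[-0.001,0,0,0,0,0,0],[-0.001,0,0,0,0,0,0],[-0.001,0,0,0,0,0,0],[-0.001,0,0,0,0,0,0],[0,0,0,0,0,0,0],[0,0,0,0,0,0,0],[0,0,0,0,0,0,0],[0,0,0,0,0,0,0],[0,0,0,0,0,0,0],[0,0,0,0,0,0,0]]]'
python3 g.py -.157 .018 .045 31 0
```

```text
t: 15.45
ee_pos: [0.4586, 0.0472, 0.0447]
ee_rot: [[-0.183, -0.843, 0.506], [-0.983, 0.157, -0.094], [-0.001, -0.514, -0.858]]
force: [0.3, -2.4, 1.1]
width: 0.002
own -0.1568 0.0156 0.0447 F own 0.76 -2.28 1.09 t 15.45 q [  1.2  32.6 140.5 194.7  24.3 -93.3]
turn/pi [0.0002 0.0005 0.0004] shift/.8 cur [-0.0031  0.     -0.0005] goal [-0.0031  0.     -0.0005]
```

```bash
python3 -m crank '[[[0.004,0,0,0,0,0,0],[0,0,-0.0125,0,0,0,0],[0,0,-0.0125,0,0,0,0],[0,0,-0.0125,0,0,0,0],[0,0,-0.0125,0,0,0,0],[-0.0125,0,0,0,0,0,0],[-0.0125,0,0,0,0,0,0],[-0.0125,0,0,0,0,0,0],[-0.0125,0,0,0,0,0,0],[0,0,0,0,0,0,0]]]'
python3 g.py -.157 .052 .045 31 0
python3 - <<'E'
from h import *
im,d=eyes.read_camera("wrist")
cv2.imwrite("pics/w6.png",im[:,:,::-1])
im,d=eyes.read_camera("side")
cv2.imwrite("pics/s6.png",im[:,:,::-1])
E
```

```text
t: 16.45
ee_pos: [0.4451, 0.0881, 0.0798]
ee_rot: [[-0.181, -0.843, 0.507], [-0.983, 0.156, -0.092], [-0.001, -0.515, -0.857]]
force: [-0.0, -0.2, -0.3]
width: 0.002
own -0.1776 0.0533 0.0798 F own 0.03 -0.22 -0.29 t 16.45 q [   8.6   26.5  139.3  212.5   18.2 -104.6]
turn/pi [-0.0001  0.001   0.0008] shift/.8 cur [0.0017 0.0004 0.0505] goal [0.0016 0.0003 0.0505]
```

View pics/w6.png

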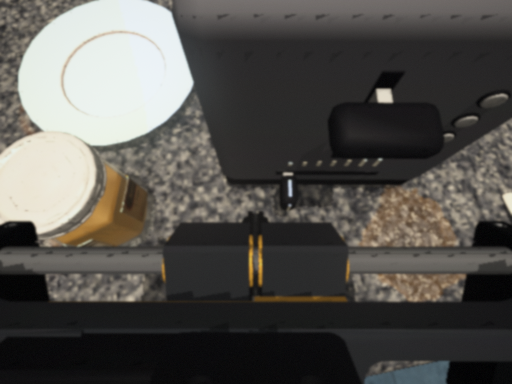

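View pics/s6.png

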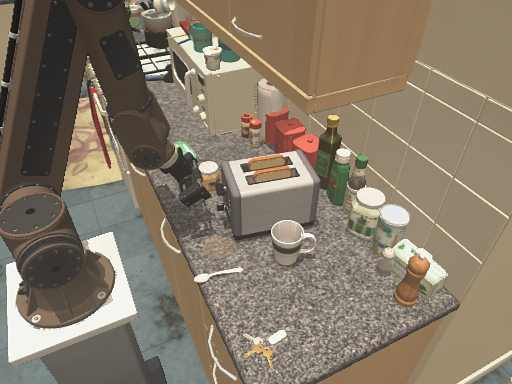

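Run:
```python
from ik import *; from h import *
s=robot.read_state(); im,d=eyes.read_camera("wrist"); p=eyes.camera_params("wrist"); T=p['T_tool_cam']
X=cloud(d,p,T)
print("part dep",[ (u,v,X[v,u].round(3)) for u,v in [(20,235),(40,260),(100,260),(20,290),(170,240),(250,300)]])
ex,ey=frame(YAW)
m=(d>0)&(X[...,2]<-.03)&(d<.2); q=X[m]; print(np.percentile(q,[0,1,50,99,100],axis=0).round(3))
W=q@s['ee_rot'].T+s['ee_pos']-C; W=np.stack([W@ex,W@ey,W[:,2]],1); D=W+np.array([.0206,0,-.0346])
k=(D[:,1]>.11); print("left parts after descent",D[k].min(0).round(3),D[k].max(0).round(3))
J=X@s['ee_rot'].T+s['ee_pos']-C; J=np.stack([J@ex,J@ey,J[...,2]],-1)[125:250,0:150]; dj=d[125:250,0:150]
jj=J[(dj>.19)&(J[...,2]>.03)]; print("jar",jj.min(0).round(3),jj.max(0).round(3))
```

```text
part dep [(20, 235, array([-0.074, -0.031, -0.086])), (40, 260, array([-0.062, -0.027, -0.094])), (100, 260, array([-0.045, -0.027, -0.095])), (20, 290, array([-0.074, -0.014, -0.09 ])), (170, 240, array([-0.024, -0.034, -0.097])), (250, 300, array([-0.002, -0.011, -0.091]))]
[[-0.082 -0.107 -0.13 ]
 [-0.075 -0.102 -0.129]
 [ 0.013 -0.029 -0.095]
 [ 0.096  0.01  -0.033]
 [ 0.118  0.034 -0.03 ]]
left parts after descent [-0.195  0.11   0.113] [-0.169  0.134  0.155]
jar [-0.188  0.146  0.03 ] [-0.129  0.178  0.083]
```

```bash
python3 -m crank '[[[0.0017,0,0.0125,0,0,0,0],[0,0,0.0125,0,0,0,0],[0,0,0.0125,0,0,0,0],[0,0,0.0125,0,0,0,0],[0,0,0,0,0,0,0],[0.0025,0,0,0,0,0,0],[0.0025,0,0,0,0,0,0],[0.0025,0,0,0,0,0,0],[0,0,0,0,0,0,0],[0,0,0,0,0,0,0]]]'
python3 g.py -.157 .0385 .045 31 0
python3 - <<'E'
from h import *
im,d=eyes.read_camera("wrist")
cv2.imwrite("pics/w7.png",cv2.resize(im[60:260,130:380,::-1],None,fx=3,fy=3,interpolation=cv2.INTER_CUBIC))
E
```

```text
t: 17.6
ee_pos: [0.464, 0.0761, 0.0449]
ee_rot: [[-0.183, -0.843, 0.506], [-0.983, 0.157, -0.094], [-0.001, -0.515, -0.857]]
force: [-0.9, 0.1, -0.1]
width: 0.003
own -0.1568 0.045 0.0449 F own -0.87 -0.05 -0.07 t 17.6 q [  6.2  32.6 138.8 202.3  22.9 -96.3]
turn/pi [0.0001 0.0005 0.0004] shift/.8 cur [ 0.0081  0.0002 -0.0002] goal [ 0.0081  0.0002 -0.0002]
```

View pics/w7.png

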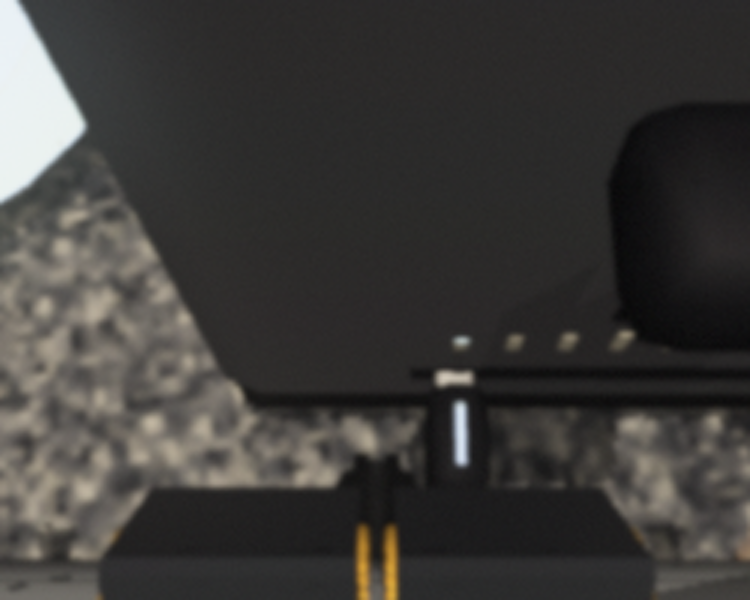

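```bash
python3 -m crank '[[[0.0022,0,0,0,0,0,0],[0.0022,0,0,0,0,0,0],[0.0022,0,0,0,0,0,0],[0.0022,0,0,0,0,0,0],[0,0,0,0,0,0,0],[0,0,0,0,0,0,0],[0,0,0,0,0,0,0],[0,0,0,0,0,0,0],[0,0,0,0,0,0,0],[0,0,0,0,0,0,0]]]'
python3 g.py -.157 .0285 .045 31 0
python3 - <<'E'
from h import *
im,d=eyes.read_camera("wrist")
cv2.imwrite("pics/w8.png",cv2.resize(im[60:260,130:380,::-1],None,fx=3,fy=3,interpolation=cv2.INTER_CUBIC))
E
```

```text
t: 18.65
ee_pos: [0.4627, 0.0694, 0.0447]
ee_rot: [[-0.182, -0.843, 0.506], [-0.983, 0.157, -0.093], [-0.001, -0.515, -0.857]]
force: [-0.2, 4.8, 1.5]
width: 0.006
own -0.1568 0.0381 0.0447 F own -1.07 4.7 1.52 t 18.65 q [  5.   32.6 139.2 200.4  23.2 -95.4]
turn/pi [0.0002 0.0006 0.0006] shift/.8 cur [ 0.012   0.     -0.0004] goal [ 0.012   0.     -0.0004]
```

View pics/w8.png

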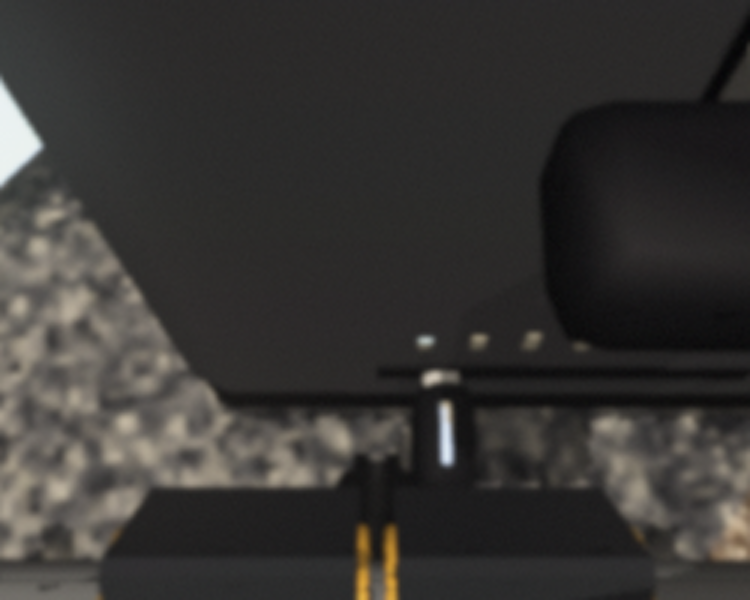

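```bash
python3 -m crank '[[[0.0012,0,0,0,0,0,0],[0.0012,0,0,0,0,0,0],[0.0008,0,0,0,0,0,0],[0,0,0,0,0,0,0],[0,0,0,0,0,0,0],[0,0,0,0,0,0,0],[0,0,0,0,0,0,0],[0,0,0,0,0,0,0],[0,0,0,0,0,0,0],[0,0,0,0,0,0,0]]]'
python3 g.py -.157 .026 .045 31 0
python3 - <<'E'
from h import *
im,d=eyes.read_camera("wrist")
cv2.imwrite("pics/w9.png",cv2.resize(im[60:260,130:380,::-1],None,fx=3,fy=3,interpolation=cv2.INTER_CUBIC))
E
```

```text
t: 19.7
ee_pos: [0.4622, 0.0667, 0.0447]
ee_rot: [[-0.183, -0.843, 0.506], [-0.983, 0.157, -0.094], [-0.001, -0.514, -0.857]]
force: [-0.2, 0.5, 0.8]
width: 0.004
own -0.1568 0.0354 0.0447 F own -0.25 0.46 0.8 t 19.7 q [  4.6  32.6 139.4 199.7  23.3 -95.2]
turn/pi [0.0002 0.0005 0.0005] shift/.8 cur [ 0.0118  0.     -0.0004] goal [ 0.0118 -0.     -0.0004]
```

View pics/w9.png

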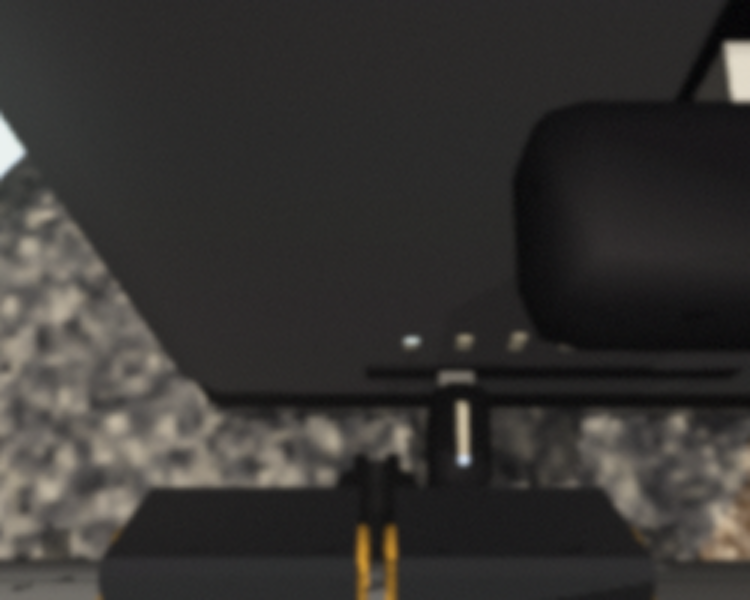

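```bash
python3 -m crank '[[[0.0025,0,0,0,0,0,0],[0.0025,0,0,0,0,0,0],[0.0025,0,0,0,0,0,0],[0.0013,0,0,0,0,0,0],[0.0013,0,0,0,0,0,0],[0.0012,0,0,0,0,0,0],[0.0012,0,0,0,0,0,0],[0,0,0,0,0,0,0],[0,0,0,0,0,0,0],[0,0,0,0,0,0,0]]]'
python3 g.py -.157 .0154 .045 31 0
python3 - <<'E'
from h import *
im,d=eyes.read_camera("wrist")
cv2.imwrite("pics/w10.png",cv2.resize(im[60:260,130:380,::-1],None,fx=3,fy=3,interpolation=cv2.INTER_CUBIC))
E
```

```text
t: 20.75
ee_pos: [0.4604, 0.0568, 0.0447]
ee_rot: [[-0.183, -0.843, 0.506], [-0.983, 0.157, -0.094], [-0.001, -0.514, -0.857]]
force: [0.4, 0.0, -1.0]
width: 0.001
own -0.1568 0.0253 0.0447 F own 0.43 0.09 -0.98 t 20.75 q [  2.9  32.6 140.  197.2  23.8 -94.2]
turn/pi [0.0002 0.0005 0.0004] shift/.8 cur [ 0.0124  0.0001 -0.0005] goal [ 0.0124  0.     -0.0005]
```

View pics/w10.png

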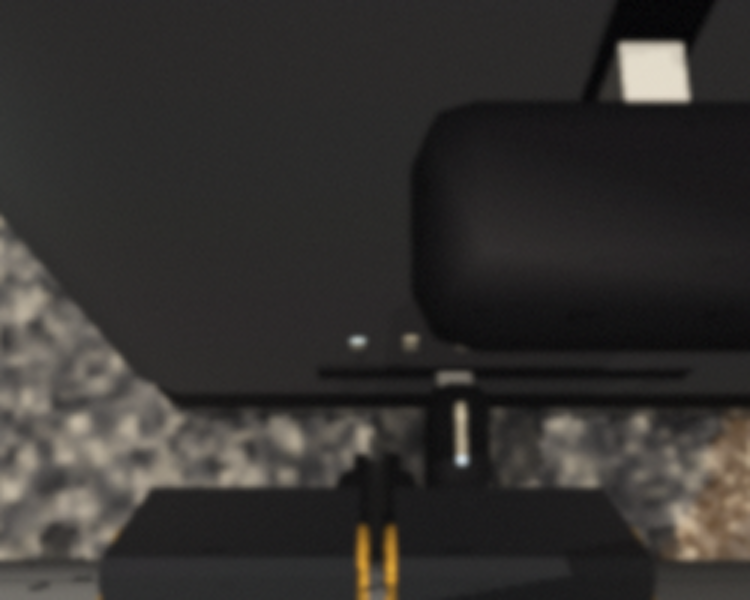

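```bash
python3 -m crank '[[[0.0025,0,0,0,0,0,0],[0.0025,0,0,0,0,0,0],[0.0025,0,0,0,0,0,0],[0.0013,0,0,0,0,0,0],[0.0013,0,0,0,0,0,0],[0.0012,0,0,0,0,0,0],[0.0011,0,0,0,0,0,0],[0,0,0,0,0,0,0],[0,0,0,0,0,0,0],[0,0,0,0,0,0,0]]]'
python3 g.py -.157 .0154 .045 31 0
python3 - <<'E'
from h import *
im,d=eyes.read_camera("wrist")
cv2.imwrite("pics/w11.png",cv2.resize(im[60:260,130:380,::-1],None,fx=3,fy=3,interpolation=cv2.INTER_CUBIC))
E
```

```text
t: 21.8
ee_pos: [0.4586, 0.047, 0.0447]
ee_rot: [[-0.183, -0.843, 0.506], [-0.983, 0.157, -0.094], [-0.001, -0.514, -0.857]]
force: [0.3, 0.2, -0.2]
width: 0.005
own -0.1568 0.0154 0.0447 F own 0.25 0.2 -0.24 t 21.8 q [  1.2  32.6 140.5 194.7  24.3 -93.3]
turn/pi [0.0002 0.0005 0.0004] shift/.8 cur [-0.      0.0001 -0.0005] goal [-0.      0.0001 -0.0005]
```

View pics/w11.png

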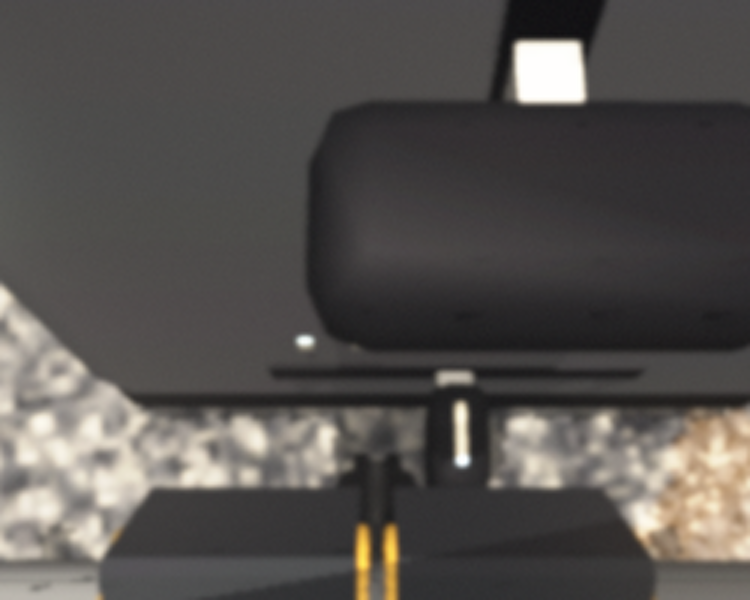

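```bash
python3 -m crank '[[[-0.004,0,0,0,0,0,0],[-0.003,0,0,0,0,0,0],[0,0,0,0,0,0,0],[0,0,0,0,0,0,0],[0,0,-0.0125,0,0,0,0],[0,0,-0.0125,0,0,0,0],[0,0,-0.0125,0,0,0,0],[0,0,-0.0125,0,0,0,0],[0,0,0,0,0,0,0],[0,0,0,0,0,0,0]]]'
python3 g.py
python3 - <<'E'
from ik import *; from h import robot
q0=robot.read_state()['joint_positions']
for lean in (25,30,35,40,45,50):
  for dy in (0,10,20):
    q=q0.copy(); o=[]
    for z in (.08,.105,.13,.155,.18):
        q1,e=ik(*pose(-.2 if z==.08 else -.147,0,z,lean,dy),q)
        o.append((round(e,4),q1[3:].round(0).tolist()))
        if e<1e-3:q=q1
    print(lean,dy,o)
E
```

```text
t: 22.85
ee_pos: [0.4396, 0.0564, 0.0795]
ee_rot: [[-0.183, -0.842, 0.507], [-0.983, 0.157, -0.093], [-0.001, -0.516, -0.857]]
force: [0.5, 0.6, -0.3]
width: 0.004
own -0.1772 0.0211 0.0795 F own 0.36 0.66 -0.27 t 22.85 q [  3.   26.2 141.4 201.4  19.2 -98.7]
25 0 [(np.float64(0.0), [203.0, 11.0, -104.0]), (np.float64(0.011), [245.0, 4.0, -148.0]), (np.float64(0.0448), [245.0, 4.0, -148.0]), (np.float64(0.0804), [245.0, 4.0, -148.0]), (np.float64(0.1173), [245.0, 4.0, -148.0])]
25 10 [(np.float64(0.0), [171.0, 11.0, -84.0]), (np.float64(0.0116), [126.0, 4.0, -42.0]), (np.float64(0.0), [24.0, 5.0, 61.0]), (np.float64(0.0), [12.0, 10.0, 73.0]), (np.float64(0.0), [8.0, 15.0, 77.0])]
25 20 [(np.float64(0.0), [142.0, 12.0, -69.0]), (np.float64(0.0), [85.0, 8.0, -11.0]), (np.float64(0.0), [53.0, 10.0, 20.0]), (np.float64(0.0), [36.0, 13.0, 38.0]), (np.float64(0.0), [27.0, 17.0, 48.0])]
30 0 [(np.float64(0.0), [195.0, 20.0, -95.0]), (np.float64(0.0), [207.0, 10.0, -109.0]), (np.float64(0.0), [232.0, 6.0, -134.0]), (np.float64(0.0233), [245.0, 4.0, -148.0]), (np.float64(0.0587), [245.0, 4.0,
[... 2276 characters left out ...]
.0, 30.0, -76.0]), (np.float64(0.0), [138.0, 25.0, -68.0])]
50 0 [(np.float64(0.0), [191.0, 71.0, -85.0]), (np.float64(0.0), [191.0, 52.0, -90.0]), (np.float64(0.0), [192.0, 45.0, -91.0]), (np.float64(0.0), [194.0, 38.0, -94.0]), (np.float64(0.0), [196.0, 32.0, -97.0])]
50 10 [(np.float64(0.009), [176.0, 75.0, -93.0]), (np.float64(0.0), [174.0, 54.0, -91.0]), (np.float64(0.0), [173.0, 47.0, -89.0]), (np.float64(0.0), [172.0, 39.0, -88.0]), (np.float64(0.0), [170.0, 32.0, -86.0])]
50 20 [(np.float64(0.0125), [160.0, 73.0, -101.0]), (np.float64(0.0), [156.0, 54.0, -92.0]), (np.float64(0.0), [154.0, 47.0, -88.0]), (np.float64(0.0), [150.0, 40.0, -83.0]), (np.float64(0.0), [145.0, 34.0, -77.0])]
```

```bash
python3 g.py -.21 0 .185 43
```

```text
own -0.1772 0.0211 0.0795 F own 0.36 0.66 -0.27 t 22.85 q [  3.   26.2 141.4 201.4  19.2 -98.7]
turn/pi [0.0665 0.0007 0.0004] shift/.8 cur [ 0.0262 -0.0328 -0.1342] goal [ 0.0264 -0.0599 -0.1244]
```

```bash
python3 -m crank '[[[0,0,0,0.0333,0,0,0],[0,0,0,0.0333,0,0,0],[0.0044,-0.01,-0.0207,0,0,0,0],[0.0044,-0.01,-0.0207,0,0,0,0],[0.0044,-0.01,-0.0207,0,0,0,0],[0.0044,-0.01,-0.0207,0,0,0,0],[0.0044,-0.01,-0.0207,0,0,0,0],[0.0044,-0.01,-0.0207,0,0,0,0],[0,0,0,0,0,0,0],[0,0,0,0,0,0,0]]]'
python3 g.py -.146 0 .178 43
python3 - <<'E'
from h import *
im,d=eyes.read_camera("wrist")
cv2.imwrite("pics/w12.png",im[:,:,::-1])
E
```

```text
t: 23.85
ee_pos: [0.4046, 0.0412, 0.1844]
ee_rot: [[-0.184, -0.724, 0.665], [-0.983, 0.135, -0.124], [-0.0, -0.677, -0.736]]
force: [-0.3, 0.4, -0.6]
width: 0.007
own -0.2087 -0.0003 0.1844 F own -0.39 0.35 -0.63 t 23.85 q [   2.3    9.2  146.1  207.3   19.2 -106.5]
turn/pi [0.0022 0.0003 0.0002] shift/.8 cur [-0.0003 -0.0522  0.059 ] goal [-0.0004 -0.0518  0.0593]
```

View pics/w12.png

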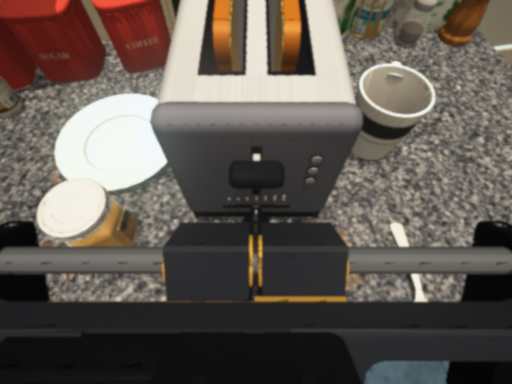

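```bash
python3 -m crank '[[[0,-0.0104,0.0118,0,0,0,0],[0,-0.0104,0.0118,0,0,0,0],[0,-0.0104,0.0118,0,0,0,0],[0,-0.0104,0.0118,0,0,0,0],[0,-0.0104,0.0118,0,0,0,0],[0,0,0,0,0,0,0],[0,0.0034,0.0037,0,0,0,0],[0,0.0034,0.0037,0,0,0,0],[0,0,0,0,0,0,0],[0,0,0,0,0,0,0]]]'
python3 g.py -.146 0 .15 43
python3 - <<'E'
from h import *
im,d=eyes.read_camera("wrist")
cv2.imwrite("pics/w13.png",im[:,:,::-1])
E
```

```text
t: 24.9
ee_pos: [0.4655, 0.0299, 0.1696]
ee_rot: [[-0.183, -0.725, 0.664], [-0.983, 0.135, -0.124], [0.0, -0.676, -0.737]]
force: [-0.6, -0.1, 0.4]
width: 0.003
own -0.1468 -0.0001 0.1696 F own -0.56 -0.16 0.36 t 24.9 q [  -0.5   15.3  140.5  201.2   19.1 -102.7]
turn/pi [0.0028 0.0004 0.0005] shift/.8 cur [-0.0002  0.0158  0.0187] goal [-0.0002  0.0159  0.0186]
```

View pics/w13.png

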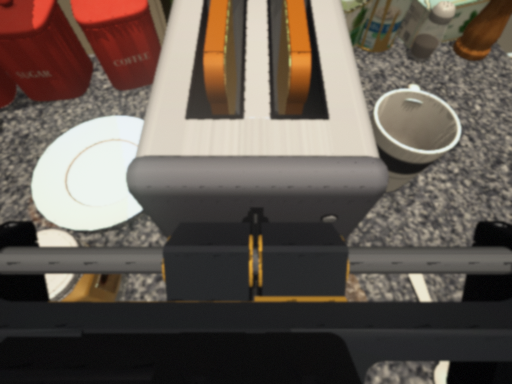

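```bash
python3 -m crank '[[[0,0.0042,0.0046,0,0,0,0],[0,0.0042,0.0046,0,0,0,0],[0,0.0042,0.0046,0,0,0,0],[0,0.0042,0.0046,0,0,0,0],[0,0.0042,0.0046,0,0,0,0],[0,0.0042,0.0046,0,0,0,0],[0,0,0,0,0,0,0],[0,0,0,0,0,0,0],[0,0,0,0,0,0,0],[0,0,0,0,0,0,0]]]'
python3 g.py -.146 0 .118 43
```

```text
t: 25.95
ee_pos: [0.4659, 0.0298, 0.14]
ee_rot: [[-0.183, -0.724, 0.665], [-0.983, 0.135, -0.124], [-0.0, -0.676, -0.737]]
force: [-0.6, 0.5, 3.7]
width: 0.008
own -0.1464 -0.0002 0.14 F own -0.68 0.38 3.74 t 25.95 q [ -0.5  20.6 142.5 195.6  26.  -96.6]
turn/pi [0.0025 0.0004 0.0004] shift/.8 cur [-0.0002  0.0183  0.0206] goal [-0.0002  0.0184  0.0204]
```

```bash
python3 -m crank '[[[0,0.0042,0.0046,0,0,0,0],[0,0.0042,0.0046,0,0,0,0],[0,0.0042,0.0046,0,0,0,0],[0,0.0025,0.0028,0,0,0,0],[0,0.0017,0.0018,0,0,0,0],[0,0.0017,0.0018,0,0,0,0],[0,0,0,0,0,0,0],[0,0,0,0,0,0,0],[0,0,0,0,0,0,0],[0,0,0,0,0,0,0]]]'
python3 g.py -.146 0 .112 43
```

```text
t: 26.95
ee_pos: [0.4658, 0.0298, 0.1178]
ee_rot: [[-0.183, -0.725, 0.664], [-0.983, 0.135, -0.124], [-0.0, -0.676, -0.737]]
force: [0.0, -0.5, 2.2]
width: 0.005
own -0.1465 -0.0002 0.1178 F own 0.11 -0.45 2.19 t 26.95 q [ -0.5  24.7 143.8 193.1  31.3 -93.8]
turn/pi [0.0027 0.0004 0.0004] shift/.8 cur [-0.0003  0.0045  0.0057] goal [-0.0003  0.0045  0.0057]
```

```bash
python3 -m crank '[[[0,0.0008,0.0009,0,0,0,0],[0,0.0008,0.0009,0,0,0,0],[0,0.0008,0.0009,0,0,0,0],[0,0,0,0,0,0,0],[0,0,0,0,0,0,0],[0,0,0,0,0,0,0],[0,0,0,0,0,0,0],[0,0,0,0,0,0,0],[0,0,0,0,0,0,0],[0,0,0,0,0,0,0]]]'
python3 g.py -.146 0 .112 43
python3 - <<'E'
from h import *
im,d=eyes.read_camera("wrist")
cv2.imwrite("pics/w14.png",im[:,:,::-1])
E
```

```text
t: 27.95
ee_pos: [0.4659, 0.0298, 0.115]
ee_rot: [[-0.183, -0.724, 0.664], [-0.983, 0.135, -0.124], [-0.0, -0.676, -0.737]]
force: [-0.4, 0.5, -0.2]
width: 0.007
own -0.1464 -0.0002 0.115 F own -0.53 0.42 -0.19 t 27.95 q [ -0.5  25.3 144.  192.9  32.  -93.5]
turn/pi [0.0026 0.0004 0.0004] shift/.8 cur [-0.0002  0.0022  0.0031] goal [-0.0002  0.0022  0.0031]
```

View pics/w14.png

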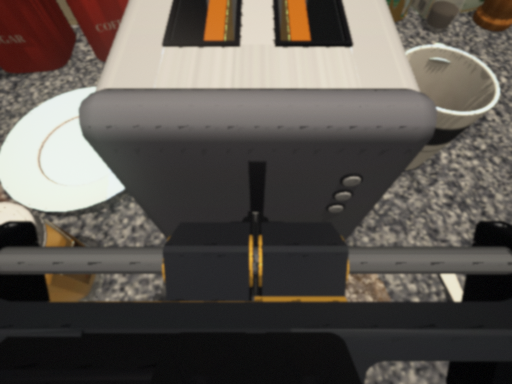

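```bash
python3 -m crank '[[[0,-0.002,-0.004,0,0,0,0],[0,-0.002,-0.01,0,0,0,0],[0,-0.004,-0.02,0,0,0,0],[0,-0.004,-0.02,0,0,0,0],[0,-0.004,-0.02,0,0,0,0],[0,-0.004,-0.02,0,0,0,0],[0,0,0,0,0,0,0],[0,0,0,0,0,0,0],[0,0,0,0,0,0,0],[0,0,0,0,0,0,0]]]'
python3 g.py -.146 0 .112 43
python3 - <<'E'
from h import *
from ik import frame,C,YAW
s=robot.read_state()
im,d=eyes.read_camera("wrist"); np.savez("w15.npz",im=im,d=d,R=s['ee_rot'],p=s['ee_pos'])
cv2.imwrite("pics/w15.png",im[:,:,::-1])
im,d=eyes.read_camera("side"); cv2.imwrite("pics/s15.png",im[:,:,::-1])
E
```

```text
t: 29.0
ee_pos: [0.4277, 0.0369, 0.1806]
ee_rot: [[-0.183, -0.725, 0.664], [-0.983, 0.135, -0.124], [0.0, -0.675, -0.738]]
force: [-0.3, -0.4, -0.1]
width: 0.006
own -0.1853 -0.0003 0.1806 F own -0.27 -0.44 -0.12 t 29.0 q [   1.1   11.3  143.8  205.2   18.7 -105.4]
turn/pi [0.003  0.0003 0.0004] shift/.8 cur [-0.0003  0.0217  0.0964] goal [-0.0004  0.0226  0.0962]
```

View pics/w15.png

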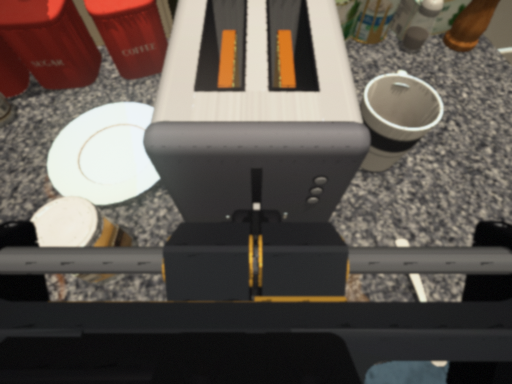

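View pics/s15.png

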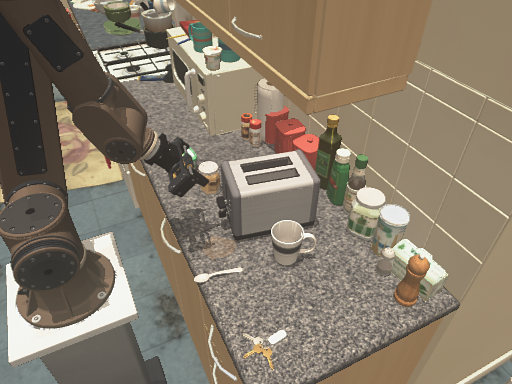

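```bash
python3 -m crank '[[[0,0.004,-0.014,0,0,0,0],[0,0.004,-0.014,0,0,0,0],[0,0.004,-0.014,0,0,0,0],[0,0.004,-0.014,0,0,0,0],[0,0.004,-0.014,0,0,0,0],[0,0,0,0,0,0,0],[0,0,0,0,0,0,0],[0,0,0,0,0,0,0],[0,0,0,0,0,0,0],[0,0,0,0,0,0,0]]]'
python3 g.py
python3 - <<'E'
from h import *
im,d=eyes.read_camera("wrist")
cv2.imwrite("pics/w16.png",cv2.resize(im[20:240,130:380,::-1],None,fx=2.7,fy=2.7,interpolation=cv2.INTER_CUBIC))
E
```

```text
t: 30.1
ee_pos: [0.3789, 0.0459, 0.2114]
ee_rot: [[-0.183, -0.725, 0.664], [-0.983, 0.135, -0.124], [0.0, -0.675, -0.737]]
force: [-0.7, 0.3, -0.1]
width: 0.005
own -0.2348 -0.0004 0.2114 F own -0.71 0.12 -0.07 t 30.1 q [   3.9    2.1  145.8  226.1   13.6 -124.5]
```

View pics/w16.png

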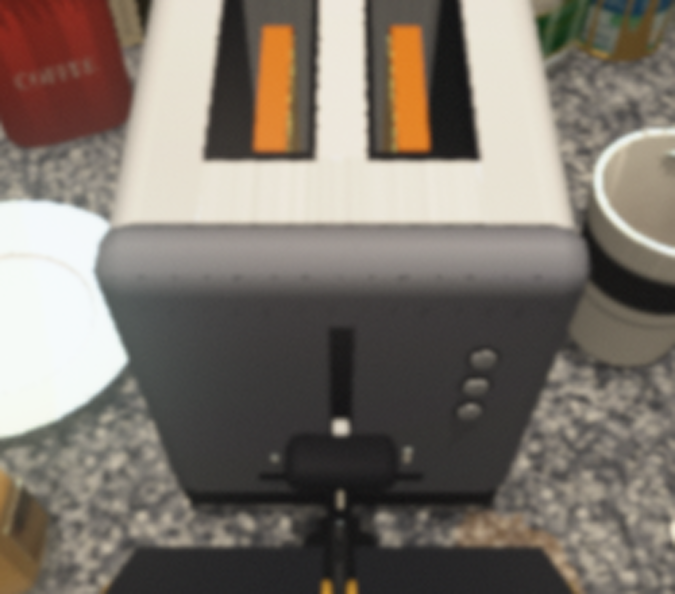

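Run:
```python
from h import *
im,d=eyes.read_camera("top"); a=np.load("top0.npz")['im']
cv2.imwrite("pics/t17.png",im[:,:,::-1])
df=cv2.absdiff(im,a).max(2)>60
n,l,s,c=cv2.connectedComponentsWithStats(df.astype(np.uint8)); print(s[s[:,4]>25][1:])
robot.hand_in(); print(robot.read_state()['t'])
```

```text
[[ 244  145   12   34  103]
 [ 269  149    7    7   30]
 [ 245  152   12   32   75]
 [ 146  242  124  142 5731]
 [ 200  251    9   10   47]
 [   0  290   57   94 2982]
 [ 218  291   25   21  135]
 [ 258  320   29   18  121]
 [ 259  331   17    8   85]
 [ 259  363   14    9   32]
 [ 289  366   11   18  113]
 [ 233  376   10    8   26]]
the job is handed in; nothing more can be done
the job is handed in; nothing more can be done
```

View pics/t17.png

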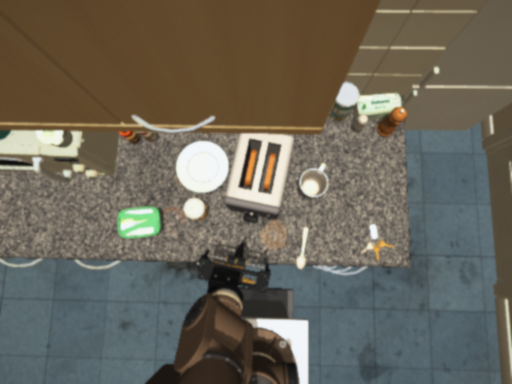

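I handed the job in at about 30 s. With the closed fingertip I pushed the browning lever from notch 0.020 to the left stop. I felt the stop as about 2.3 N on the fingertip. I then slid the lever right one click at a time to the third notch and backed the finger off. After that I pressed the carriage lever down until the force on the finger fell to about zero.

**Last checks:**
- **Carriage:** after I withdrew, the paddle stayed low and the bread stayed down, as seen in the wrist, side and top views.
- **Browning lever:** after the third click it stood at the middle of its slot, which is 30 mm. In the last wrist view its stripe is still in line with the upright slot, although the paddle and fingers partly hide the knob.
- **Breakfast things:** comparing the top view with the start picture showed changes only at the bread slots and where the arm stood. None of the breakfast things had moved.
- **Forces:** the highest force I read at rest was about 5 N. I only read forces between moves, so I did not see the peak during the latch snap. The hand was clear of everything at the end.

**What did not go to plan:** my first approach ran into the limits of joints 4 and 5 before reaching the toaster. I backed off, turned the hand half a turn and used the other wrist posture. I pressed the carriage with the hand leaning back about 43 degrees instead of the suggested 25 to 35, because the arm could not hold that posture at the paddle's height with less lean.

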